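Latch the instrument case for transport

TASK

Lock the lid of the instrument case: take the loose latch plate by its upright tab, tilt it and hook the end bar of its oblong eye under the stud's wide head, bring the rest of the eye down past the head and slide the plate home so that it drops in behind the keeper ridge and lies flat on the strike strip. Work gently, never forcing the plate against the case or the stud, then let go and leave the bottle, the tape roll and the bowl where they are.

Things in the scene. Friction and masses are not known exactly. Their poses are not given: they have to be found in the camera images.
- case: Closed metal instrument case, fixed, 196 x 122 x 50 mm (x, y, z). Origin: centre of its underside; x along its length. On its lid lies the strike, a steel strip 137 x 84 x 2 mm that carries, from -x to +x: the upright stud, a pair of stop pins, the keeper ridge. Home: latch plate flat on the strip, its x along case +x, eye round the stud, the part beyond its shoulders between pins and ridge.
- slot (a point): Top face of the strike strip (52 mm above the table), where the stud's axis would be at mid adjustment; axes as the case's. The strike is clamped rigidly anywhere within 20 mm of mid adjustment along case x, either way; where is not reported: find the stud by touch or sight. This point is fixed to the case, so it does not show the adjustment; across (case y) it is true.
- plate: Loose L-shaped steel latch plate, about 0.12 kg, 4 mm thick, lying flat, tab up. Origin: centre of its oblong eye, on the underside; x towards the tab, z up. Through eye 27 mm (x) by 16 mm (y). Narrow part 32 mm wide from x = -21.5 to 28 mm, then square shoulders and 50 mm wide to its far end at x = 62 mm. Level, the 27 mm eye cannot pass the 38 mm head.
- tab (a point): Middle of the top edge of the plate's upright grip tab: a block across the plate at x = 50 to 60 mm (10 mm thick), 32 mm wide in y, its top 50 mm above the plate's underside. Grip it from above across its thickness.
- eye (a point): Centre of the plate's eye, on the underside. Stud (T shape): round shank 8 mm diameter; head 38 mm long (case x), 12 wide, round ended, 3 thick, centred on it, underside 10 and top 13 mm above the strip. From the stud's axis: stop pins (8 mm diameter, 7 high) at x = 22, y = +-23 mm; ridge, 4 mm high, x = 64 to 84 mm, 80 mm long in y. At home this point is within 2 mm of the axis in x.
- bar (a point): The eye's end edge, on the underside, 13.5 mm from its centre, away from the tab; the end bar is 8 mm wide. Tilted 25 to 29 deg, tab end up, bar on the strip at the stud's -x side, the eye's other end clears the head and the bar goes under it. Bar drawn (+x) against the shank: the other end passes the head's +x tip on levelling and the plate rests on the ridge; slid 7 to 11 mm to -x it drops off, near the pins.
- bottle: Bystander: small white bottle, 48 mm diameter, 85 mm high. Origin: centre of its underside.
- tape_roll: Bystander: roll of tape lying flat, 72 mm diameter, 25 mm high. Origin: centre of its underside.
- bowl: Bystander: steel bowl, 100 mm wide, 35 mm high. Origin: centre of its underside.
There are look-alikes about, which are no part of the job. What is shaped like the plate but black or orange is not meant.

How it is judged:
At the end, for the whole second after the job is handed in: The plate lies flat on the strike strip (within 2 mm of it, tilt under 1.7 degrees), so off the ridge with its eye round the stud; tab towards case +x, eye centre within 23.5 mm lengthwise and 5 mm sideways of the slot point, within 0.15 rad of the case's direction, at rest and let go (x of eye in the frame of slot between -0.0235 and 0.0235 m and y of eye in the frame of slot between -0.005 and 0.005 m and z of eye in the frame of slot between -0.002 and 0.002 m and x of tab in the frame of slot above 0.02 m and angle between plate's own z axis and vertical below 0.03 rad and angle between the x axis of plate and the x axis of case, either way round below 0.15 rad and linear speed of plate below 0.01 m/s and contact force between plate and the fingers below 0.05 N); the robot touches nothing.
It fails at once if the plate is forced against the case or its stud (over 22 N) (contact force between plate and case above 22 N).
It fails at once if the robot presses on the case or its stud (over 22 N) (contact force between any of the fingers, the arm and case above 22 N).
It fails at once if the bottle is moved more than 20 mm (distance of bottle from where it was at the start of the episode above 0.02 m).
It fails at once if the tape roll is moved more than 20 mm (distance of tape_roll from where it was at the start of the episode above 0.02 m).
It fails at once if the bowl is moved more than 20 mm (distance of bowl from where it was at the start of the episode above 0.02 m).
It also fails if it takes over 72 s, if anything falls off the work surface, if the arm or the gripper's body presses on something with over 40 N, if the wrist force passes 120 N, or if a joint passes its speed limit or range.

ROBOT

A 6-joint arm with a two-finger parallel gripper is mounted at the origin on the work surface. World frame = base frame: x ahead of the robot, y to its left, z up, the work surface at z = 0. Lengths are in m, angles in rad, forces in N, time in s.
With the tool pointing down it reaches from about 0.225 to 0.725 m from the base axis. Payload 3.1 kg.
Tool frame: the origin (TCP) lies at the very end of the fingers, on their centre line; the grasp point (between the pads) lies 19 mm behind it; z points along the fingers, y is the direction in which the jaws open and shut (so a half turn about z gives the same grasp; the last joint's range is limited). The gripper opens to 85 mm and grips with 20 to 120 N. Pads are 22 mm wide; open, the fingers measure 114 mm over their backs; the gripper's body (76 mm by 85 mm) begins 54 mm behind the grasp point. The pads swing forward as they close: fully open they stand 13 mm farther back than shut.
Start: joints at [-1.322, 0.048, 0.099, 1.622, 0, 1.443], TCP at [0.193, -0.488, 0.231] pointing down, gripper open.
Joint ranges: [-2.91, 2.91], [-0.99, 1.94], [-1.21, 1.42], [-2.12, 2.29], [-1.49, 1.47], [-3.14, 3.14]. Speed limits (rad/s): [2.79, 2.79, 3.14, 3.14, 3.14, 3.14].

INTERFACE

Orientations are given as [roll, pitch, yaw] about the fixed x, y, z axes, in that order (R = Rz(yaw) Ry(pitch) Rx(roll)).
In Python, from workcell import manip gives the robot as it stands.
- The arm moves only by the tool servo_tool, never from a script. Its argument "moves" is a list that holds one entry, the list of rows, each a list of 7 numbers: the shift along the tool's x, y, z scaled (see below), then the turn, a rotation vector about the tool's x, y, z scaled (see below), then the closure, from -1 (fully open) to 1 (shut). A call has 1 to 10 rows; each row shifts and turns the commanded pose from where the row before left it, along the tool's axes as they then stand; what a row does not reach is not made up. The controller multiplies each number of a shift by 20 mm and each number of a turn by 5 degrees. A row lasts 1/12 s, in which the tool goes at most 41.7 mm and 7.16 degrees, less where a joint would pass 70% of its speed; a pose out of reach is approached as far as the arm can. A call with a number of a shift or a turn outside -1 to 1 is refused whole. A call with a gripper value outside its range is refused whole. The fingers move at their own pace and stop on an object; the grip force is fixed at half the most. Time passes only in rows, so rows that do not move let the fingers close. It gives the time, the measured TCP pose, the force and the opening at its end, in the units of the state.
- manip.state(): the state, without advancing time (a new reading comes with each control period).
- manip.read_camera(name): name is "scene" or "top" or "wrist"; returns the picture (400x640x3 uint8, red, green, blue); there is no depth.
- manip.camera_model(name): a dict with "fx", "fy", "cx", "cy" (pixels), "R" (3x3) and "t" (3): a world point X has camera coordinates R X + t; the wrist camera has in their place "tool_from_camera" (4x4, takes a point from camera to tool coordinates, whose origin is the TCP and whose axes are the flange's). Camera axes: x right, y down, z forward; pixel columns grow to the right and rows downward; lengths in m; the calibration is good to about 2 mm. A picture is of the moment at which its call begins: read the wrist's pose just before it. camera_model takes no time and is no camera call.
- manip.hand_in(): hands the job in, once; it reports no verdict.
The state is a dict: "time": time; "joint_positions": joint angles; "joint_velocities": joint speeds; "tau": joint torques, N m; "ee_pos": TCP position; "orientation": TCP orientation; "ft_force": force on the tool from outside, world axes, zero at the start; "ft_torque": the same for the moment, N m; "finger_gap": finger opening in m.
Only numpy, scipy, OpenCV 4.12 (cv2) and the standard library are available. Lean on these libraries where they do the work, as an engineer would, in place of code of your own. Each camera call takes 0.05 s, during which the arm holds its last target.

## Working session

There is one attempt and no reset: what is moved stays moved. The work goes in short steps, Python scripts to look and compute and a tool call to move; the robot and the scene stay as the last step left them, time stands still between calls to the robot, and variables do not carry over. Pictures are saved under pics/ and viewed, and the job is handed in when it is done.

Besides the shell and the picture viewer there is one more tool, called after "Call:" by a JSON object that holds its "op" and its "data". servo_tool: Moves the arm, as the interface text tells. Its arguments: {"type":"object","properties":{"moves":{"type":"array"}},"required":["moves"]}

```bash
mkdir -p pics; ls; python3 - <<'E'
from workcell import manip
import cv2
print(manip.state())
for n in ["scene","top","wrist"]:
    im=manip.read_camera(n); cv2.imwrite(f"pics/{n}0.png",im[:,:,::-1]); print(n,manip.camera_model(n))
E
```

```text
pics
{'time': 0.0, 'joint_positions': array([-1.32179997e+00,  4.87513045e-02,  9.75388981e-02,  1.62203267e+00,
        6.30162214e-06,  1.44302425e+00]), 'joint_velocities': array([ 5.82825621e-04, -1.43601816e-04,  9.91487731e-04,  5.42459416e-05,
       -9.79838040e-04,  9.82687884e-05]), 'tau': array([ 6.37770936e-04, -3.38784420e+01,  3.20014000e+01,  2.03685486e-02,
       -1.24438602e-04,  1.59133187e-06]), 'ee_pos': array([ 0.19300005, -0.48754336,  0.23008737]), 'orientation': array([-3.13916467e+00, -3.18281285e-04,  3.76768047e-01]), 'ft_force': array([-0.54877743, -0.01782639, -0.39806955]), 'ft_torque': array([-0.04149768, -0.01307483, -0.04024098]), 'finger_gap': 0.08554163668385}
scene {'fx': 393.11694704801306, 'fy': 393.11694704801306, 'cx': 321.6622233546465, 'cy': 199.76197182209114, 'R': array([[-0.79522991,  0.60611078,  0.01546329],
       [ 0.37999584,  0.51811165, -0.76626593],
       [-0.47245375, -0.6034816 , -0.64233746]]), 't': array([ 0.49880268, -0.1710153 ,  1.30972652])}
top {'fx': 468.06909266021324, 'fy': 468.06909266021324, 'cx': 312.3756525695662, 'cy': 196.675541078811, 'R': array([[-0.00304519, -0.99996101, -0.00828916],
       [-0.97189507,  0.00491076, -0.23536324],
       [ 0.23539477,  0.00733947, -0.97187213]]), 't': array([-0.01485063,  0.64312658,  1.02102954])}
wrist {'fx': 317.8273583255035, 'fy': 317.8273583255035, 'cx': 318.7998580736577, 'cy': 200.38300354741972, 'tool_from_camera': array([[ 6.96940460e-04, -9.55210967e-01, -2.95924860e-01,
         7.58056879e-02],
       [ 9.99999162e-01,  9.88622091e-04, -8.36032458e-04,
         8.72617808e-05],
       [ 1.09114523e-03, -2.95924029e-01,  9.55210855e-01,
        -1.43067355e-01],
       [ 0.00000000e+00,  0.00000000e+00,  0.00000000e+00,
         1.00000000e+00]])}
```

View pics/top0.png

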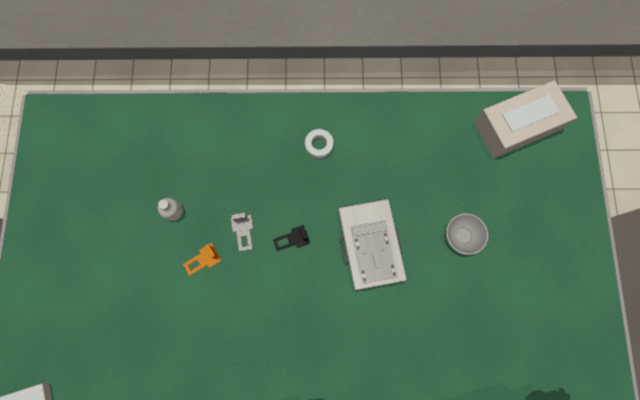

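View pics/scene0.png

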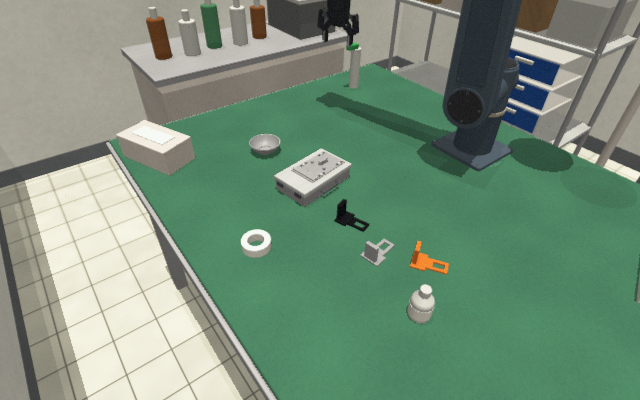

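View pics/wrist0.png

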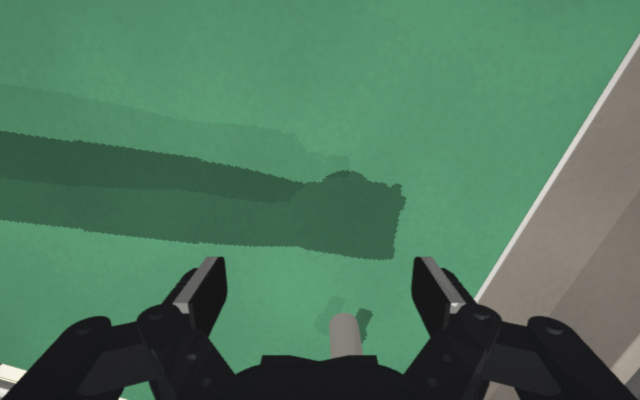

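```bash
cat > h.py <<'E'
import numpy as np, cv2
from workcell import manip
from scipy.spatial.transform import Rotation as Ro
def ray(n,u,v,pose=None):
    m=manip.camera_model(n); d=np.array([(u-m['cx'])/m['fx'],(v-m['cy'])/m['fy'],1.])
    if n=='wrist':
        T=m['tool_from_camera']; p,o=pose; R=Ro.from_euler('xyz',o).as_matrix()
        return R@T[:3,3]+p, R@T[:3,:3]@d
    return -m['R'].T@m['t'], m['R'].T@d
def onz(n,u,v,z,pose=None):
    c,d=ray(n,u,v,pose); return c+d*(z-c[2])/d[2]
def proj(n,X,pose=None):
    m=manip.camera_model(n); X=np.asarray(X,float)
    if n=='wrist':
        T=m['tool_from_camera']; p,o=pose; R=Ro.from_euler('xyz',o).as_matrix()
        c=T[:3,:3].T@(R.T@(X-p)-T[:3,3])
    else: c=m['R']@X+m['t']
    return np.array([m['fx']*c[0]/c[2]+m['cx'],m['fy']*c[1]/c[2]+m['cy']])
E
python3 - <<'E'
import cv2
a=cv2.imread('pics/top0.png')
c=cv2.resize(a[195:285,160:320],None,fx=5,fy=5,interpolation=cv2.INTER_CUBIC); cv2.imwrite('pics/c1.png',c)
c=cv2.resize(a[190:300,330:420],None,fx=5,fy=5,interpolation=cv2.INTER_CUBIC); cv2.imwrite('pics/c2.png',c)
b=cv2.imread('pics/scene0.png')
c=cv2.resize(b[140:270,270:400],None,fx=4.5,fy=4.5,interpolation=cv2.INTER_CUBIC); cv2.imwrite('pics/c3.png',c)
E
```

```text
(no output)
```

View pics/c1.png

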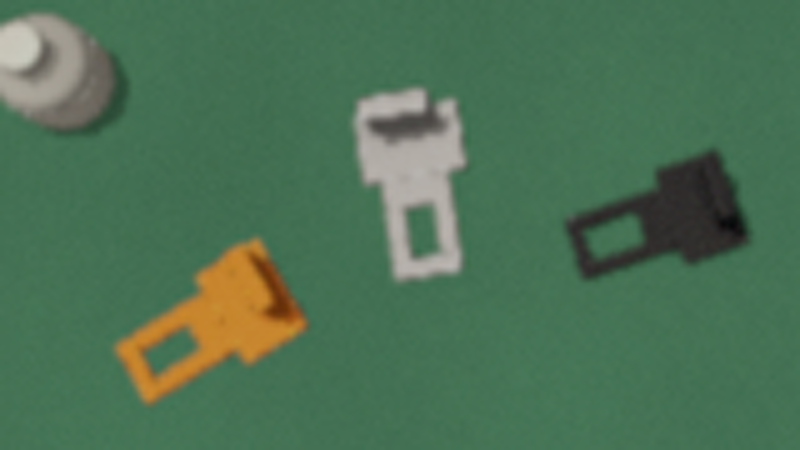

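View pics/c2.png

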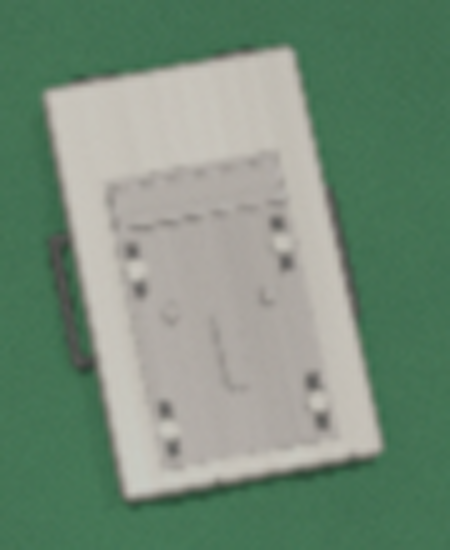

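View pics/c3.png

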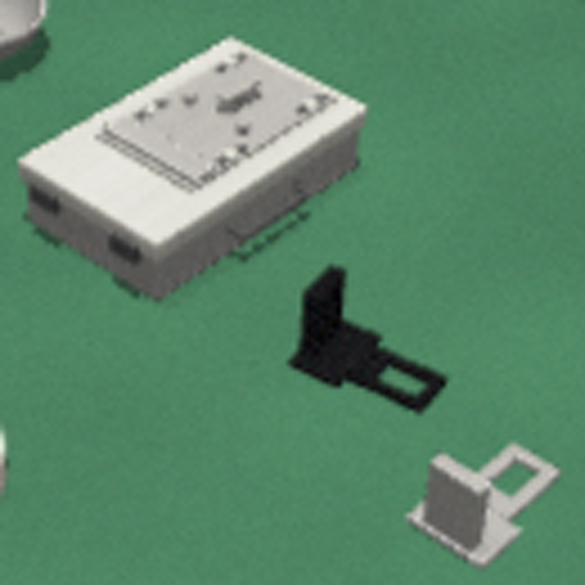

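```bash
python3 - <<'E'
from h import *
print('cam',ray('top',0,0)[0],ray('scene',0,0)[0])
im=cv2.imread('pics/top0.png')
g=lambda p,o:(p[0]/5+o[0]+-.4,p[1]/5+o[1]-.4)
o2=(330,190);o1=(160,195)
C=[onz('top',*g(p,o2),.05)for p in[(45,92),(293,48),(383,452),(128,500)]]
for c in C: print(c.round(4))
print('len',[np.linalg.norm(C[i]-C[(i+1)%4]).round(4) for i in range(4)])
print('centre',np.mean(C,0).round(4)); d=(C[0]+C[1]-C[2]-C[3]); yc=np.arctan2(d[1],d[0]);print('yaw',yc)
d=(C[0]+C[3]-C[1]-C[2]);print(np.arctan2(d[1],d[0])-np.pi/2)
# plate by mask
hsv=cv2.cvtColor(im,cv2.COLOR_BGR2HSV); m=((hsv[...,1]<60)).astype(np.uint8)
m[:, :225]=0;m[:,268:]=0;m[:205]=0;m[255:]=0
# narrow-part corners from crop at z=.004 top
for nm,p in dict(eTL=(406,207),eTR=(436,204),eBR=(441,259),eBL=(412,262),oBL=(397,279),oBR=(460,270),shL=(365,182),shR=(465,165),neckL=(386,182),neckR=(450,172)).items():
    print(nm,onz('top',*g(p,o1),.004).round(4))
for nm,p in dict(tabTL=(428,104),tabTL2=(355,100),tabTR=(428,92)).items(): print(nm,onz('top',*g(p,o1),.05).round(4))
E
```

```text
cam [ 0.38466132 -0.02550211  1.1435554 ] [1.08043312 0.5766712  0.70253007]
[ 0.6214 -0.0798  0.05  ]
[ 0.6424 -0.199   0.05  ]
[ 0.4512 -0.2325  0.05  ]
[ 0.4299 -0.1147  0.05  ]
len [np.float64(0.121), np.float64(0.1941), np.float64(0.1197), np.float64(0.1946)]
centre [ 0.5362 -0.1565  0.05  ]
yaw 0.17694267431437563
0.17657411159307834
eTL [0.5621 0.1594 0.004 ]
eTR [0.5635 0.1446 0.004 ]
eBR [0.5364 0.1414 0.004 ]
eBL [0.535  0.1555 0.004 ]
oBL [0.5267 0.1626 0.004 ]
oBR [0.5309 0.1319 0.004 ]
shL [0.5746 0.18   0.004 ]
shR [0.5829 0.1309 0.004 ]
neckL [0.5746 0.1696 0.004 ]
neckR [0.5794 0.1382 0.004 ]
tabTL [0.6044 0.143  0.05  ]
tabTL2 [0.6065 0.178  0.05  ]
tabTR [0.6103 0.1432 0.05  ]
```

```bash
cat >> h.py <<'E'
def plan(p1,rpy1,n,p0=None,rpy0=None,order=None):
    s=manip.state()
    p0=s['ee_pos'] if p0 is None else np.array(p0); rpy0=s['orientation'] if rpy0 is None else rpy0
    R0=Ro.from_euler('xyz',rpy0); R1=Ro.from_euler('xyz',rpy1)
    w=(R0.inv()*R1).as_rotvec()
    S=sum(Ro.from_rotvec(w*i/n).as_matrix() for i in range(n))
    v=np.linalg.solve(S,R0.inv().apply(np.array(p1)-p0))
    r=np.r_[v/.02,np.degrees(w)/n/5]
    print('n',n,'row',r.round(3).tolist(),'OVER' if abs(r).max()>1 else '')
def st():
    s=manip.state(); print('t',round(s['time'],2),'p',s['ee_pos'].round(4),'rpy',s['orientation'].round(4),'F',s['ft_force'].round(2),'M',s['ft_torque'].round(3),'gap',round(s['finger_gap'],4)); return s
E
python3 - <<'E'
from h import *
g=lambda p,o:(p[0]/5+o[0]+-.4,p[1]/5+o[1]-.4)
print(onz('top',*g((227,357),(330,190)),.065), onz('top',*g((218,304),(330,190)),.059))
for v in (150,200): 
  for z in (.17,.2,.23):print(v,z,onz('wrist',320,v,.065,(np.array([0,0,z]),[np.pi,0,0])))
plan([.50,-.18,.25],[np.pi,0,1.748],20)
plan([.50,-.18,.25],[np.pi,0,1.748],24)
E
```

```text
[ 0.49347376 -0.16043703  0.065     ] [ 0.51855016 -0.15786512  0.059     ]
150 0.17 [ 0.04003621 -0.00077625  0.065     ]
150 0.2 [ 0.03571043 -0.00085957  0.065     ]
150 0.23 [ 0.03138465 -0.00094289  0.065     ]
200 0.17 [-0.0007172  -0.00085019  0.065     ]
200 0.2 [-0.00997149 -0.00094246  0.065     ]
200 0.23 [-0.01922577 -0.00103472  0.065     ]
n 20 row [1.142, 0.281, -0.049, -0.001, -0.001, -0.786] OVER
n 24 row [0.951, 0.24, -0.041, -0.001, -0.001, -0.655]
```

Call:
{"op": "servo_tool", "data": {"moves": [[[0.95, 0.24, -0.02, 0, 0, -0.655, -1], [0.95, 0.24, -0.02, 0, 0, -0.655, -1], [0.95, 0.24, -0.02, 0, 0, -0.655, -1], [0.95, 0.24, -0.02, 0, 0, -0.655, -1], [0.95, 0.24, -0.02, 0, 0, -0.655, -1], [0.95, 0.24, -0.02, 0, 0, -0.655, -1], [0.95, 0.24, -0.02, 0, 0, -0.655, -1], [0.95, 0.24, -0.02, 0, 0, -0.655, -1], [0.95, 0.24, -0.02, 0, 0, -0.655, -1], [0.95, 0.24, -0.02, 0, 0, -0.655, -1]]]}}

```text
time: 0.98
ee_pos: [0.373, -0.4146, 0.2346]
orientation: [-3.141, -0.0, 0.951]
ft_force: [0.4, 0.3, 0.7]
finger_gap: 0.0852
```

Call:
{"op": "servo_tool", "data": {"moves": [[[0.95, 0.24, -0.02, 0, 0, -0.655, -1], [0.95, 0.24, -0.02, 0, 0, -0.655, -1], [0.95, 0.24, -0.02, 0, 0, -0.655, -1], [0.95, 0.24, -0.02, 0, 0, -0.655, -1], [0.95, 0.24, -0.02, 0, 0, -0.655, -1], [0.95, 0.24, -0.02, 0, 0, -0.655, -1], [0.95, 0.24, -0.02, 0, 0, -0.655, -1], [0.95, 0.24, -0.02, 0, 0, -0.655, -1], [0.95, 0.24, -0.02, 0, 0, -0.655, -1], [0.95, 0.24, -0.02, 0, 0, -0.655, -1]]]}}

```text
time: 1.82
ee_pos: [0.4837, -0.2561, 0.2387]
orientation: [-3.141, -0.001, 1.523]
ft_force: [-0.0, 0.3, -0.5]
finger_gap: 0.0854
```

Call:
{"op": "servo_tool", "data": {"moves": [[[0.95, 0.24, -0.02, 0, 0, -0.655, -1], [0.95, 0.24, -0.02, 0, 0, -0.655, -1], [0.95, 0.24, -0.02, 0, 0, -0.655, -1], [0.5, 0.24, -0.02, 0, 0, -0.655, -1], [0, 0, 0, 0, 0, 0, -1], [0, 0, 0, 0, 0, 0, -1], [0, 0, 0, 0, 0, 0, -1]]]}}

```text
time: 2.4
ee_pos: [0.5008, -0.1901, 0.2406]
orientation: [-3.141, 0.0, 1.747]
ft_force: [-0.4, 0.1, -0.9]
finger_gap: 0.0854
```

```bash
python3 - <<'E'
from h import *
s=st(); im=manip.read_camera('wrist'); cv2.imwrite('pics/w1.png',im[:,:,::-1])
E
```

```text
t 2.4 p [ 0.5008 -0.1901  0.2406] rpy [-3.1410e+00  2.0000e-04  1.7471e+00] F [-0.38  0.12 -0.86] M [ 0.021 -0.012  0.001] gap 0.0854
```

View pics/w1.png

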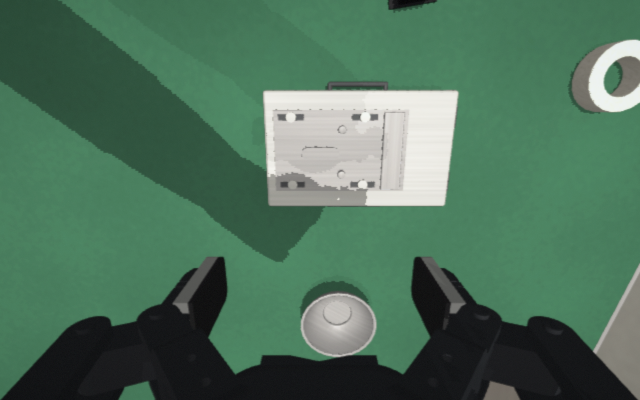

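```bash
python3 - <<'E'
import cv2
a=cv2.imread('pics/w1.png')
c=cv2.resize(a[85:210,260:420],None,fx=5,fy=4.8,interpolation=cv2.INTER_CUBIC)
c=cv2.resize(a[85:210,260:420],None,fx=4.8,fy=4.8,interpolation=cv2.INTER_CUBIC)
c=cv2.convertScaleAbs(c,alpha=1.8,beta=-180)
cv2.imwrite('pics/c4.png',c)
E
```

```text
(no output)
```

View pics/c4.png

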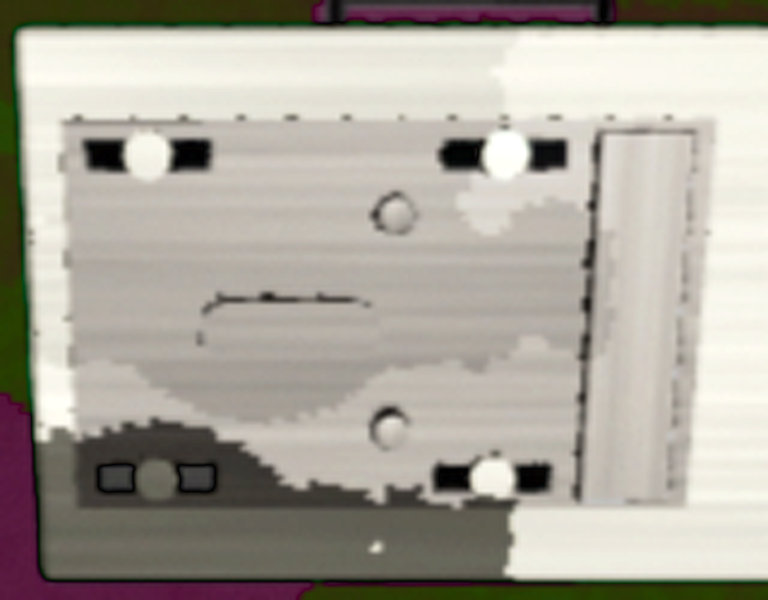

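```bash
python3 - <<'E'
from h import *
s=manip.state(); pose=(s['ee_pos'],s['orientation'])
f=lambda p,z:onz('wrist',p[0]/4.8+260-.4,p[1]/4.8+85-.4,z,pose)
a=.177; ex=np.array([np.cos(a),np.sin(a)]);ey=np.array([-ex[1],ex[0]])
full=lambda u,v,z:onz('wrist',u,v,z,pose)
C=[full(264,91,.05),full(458,91,.05),full(446,206,.05),full(269,206,.05)]
cen=np.mean(C,0); d=C[1]-C[0]+C[2]-C[3]; print('case',cen.round(4),np.arctan2(d[1],d[0]),[np.linalg.norm(C[i]-C[(i+1)%4]).round(4) for i in range(4)])
pts=dict(headL=((198,325),.065),headR=((378,325),.065),headT=((290,297),.065),pinA=((397,213),.059),pinB=((390,428),.059),rA=((597,135),.054),rB=((578,498),.054),sTL=((62,122),.052),sTR=((715,120),.052),sBR=((686,507),.052),sBL=((78,507),.052))
P={k:f(*v) for k,v in pts.items()}
c0=np.array([.5362,-.1565])
for k,v in P.items(): print(k,v.round(4),'case',(ex@(v[:2]-cen[:2])).round(4),(ey@(v[:2]-cen[:2])).round(4))
d=P['pinA']-P['pinB'];print('yaw pins',np.arctan2(-d[0],d[1]));d=P['rA']-P['rB'];print('yaw ridge',np.arctan2(-d[0],d[1]))
d=P['sTR']-P['sTL'];print(np.arctan2(d[1],d[0]))
E
```

```text
case [ 0.5379 -0.1571  0.05  ] 0.17688324112934428 [np.float64(0.1926), np.float64(0.1201), np.float64(0.1955), np.float64(0.1202)]
headL [ 0.4783 -0.1663  0.065 ] case -0.0603 0.0015
headR [ 0.5153 -0.1597  0.065 ] case -0.0227 0.0015
headT [ 0.4962 -0.1572  0.065 ] case -0.0411 0.0073
pinA [ 0.5152 -0.1369  0.059 ] case -0.0188 0.0239
pinB [ 0.5227 -0.182   0.059 ] case -0.0193 -0.0218
rA [ 0.5535 -0.1143  0.054 ] case 0.0229 0.0394
rB [ 0.5677 -0.1913  0.054 ] case 0.0234 -0.0388
sTL [ 0.4431 -0.1314  0.052 ] case -0.0888 0.042
sTR [ 0.5774 -0.107   0.052 ] case 0.0478 0.0423
sBR [ 0.5926 -0.1895  0.052 ] case 0.0482 -0.0415
sBL [ 0.4578 -0.2136  0.052 ] case -0.0888 -0.0415
yaw pins 0.1652272829539478
yaw ridge 0.18285112591301025
0.17967166466538334
```

```bash
python3 - <<'E'
from h import *
plan([.596,.145,.2],[np.pi,0,1.703],18)
E
```

```text
n 18 row [0.879, 0.406, 0.113, -0.0, 0.0, 0.028]
```

Call:
{"op": "servo_tool", "data": {"moves": [[[0.88, 0.4, 0.11, 0, 0, 0.03, -1], [0.88, 0.4, 0.11, 0, 0, 0.03, -1], [0.88, 0.4, 0.11, 0, 0, 0.03, -1], [0.88, 0.4, 0.11, 0, 0, 0.03, -1], [0.88, 0.4, 0.11, 0, 0, 0.03, -1], [0.88, 0.4, 0.11, 0, 0, 0.03, -1], [0.88, 0.4, 0.11, 0, 0, 0.03, -1], [0.88, 0.4, 0.11, 0, 0, 0.03, -1], [0.88, 0.4, 0.11, 0, 0, 0.03, -1], [0.88, 0.4, 0.11, 0, 0, 0.03, -1]]]}}

```text
time: 3.28
ee_pos: [0.551, -0.003, 0.2186]
orientation: [-3.141, 0.0, 1.72]
ft_force: [0.5, -0.1, 1.1]
finger_gap: 0.0857
```

Call:
{"op": "servo_tool", "data": {"moves": [[[0.88, 0.4, 0.11, 0, 0, 0.03, -1], [0.88, 0.4, 0.11, 0, 0, 0.03, -1], [0.88, 0.4, 0.11, 0, 0, 0.03, -1], [0.88, 0.4, 0.11, 0, 0, 0.03, -1], [0.88, 0.4, 0.11, 0, 0, 0.03, -1], [0.88, 0.4, 0.11, 0, 0, 0.03, -1], [0.88, 0.4, 0.11, 0, 0, 0.03, -1], [0, 0, 0, 0, 0, 0, -1], [0, 0, 0, 0, 0, 0, -1], [0, 0, 0, 0, 0, 0, -1]]]}}

```text
time: 4.12
ee_pos: [0.5886, 0.1261, 0.2033]
orientation: [-3.141, 0.001, 1.703]
ft_force: [-0.4, -0.3, -0.2]
finger_gap: 0.085
```

```bash
python3 - <<'E'
from h import *
s=st(); im=manip.read_camera('wrist'); cv2.imwrite('pics/w2.png',im[:,:,::-1])
E
```

```text
t 4.12 p [0.5886 0.1261 0.2033] rpy [-3.1410e+00  7.0000e-04  1.7028e+00] F [-0.42 -0.35 -0.25] M [-0.069 -0.047  0.047] gap 0.085
```

View pics/w2.png

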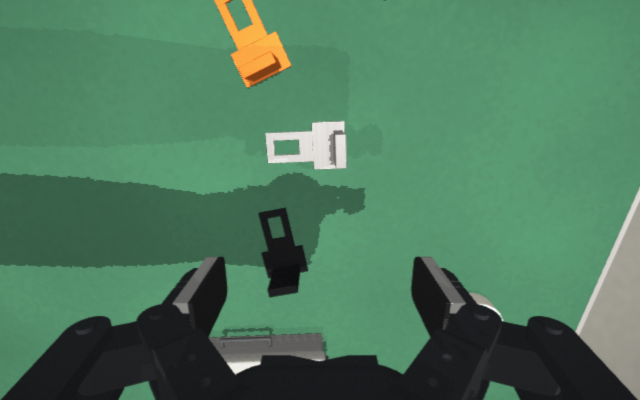

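```bash
python3 - <<'E'
import cv2
a=cv2.imread('pics/w2.png')
c=cv2.resize(a[115:175,258:358],None,fx=8,fy=8,interpolation=cv2.INTER_CUBIC)
c=cv2.convertScaleAbs(c,alpha=1.3,beta=-80)
cv2.imwrite('pics/c5.png',c)
E
```

```text
(no output)
```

View pics/c5.png

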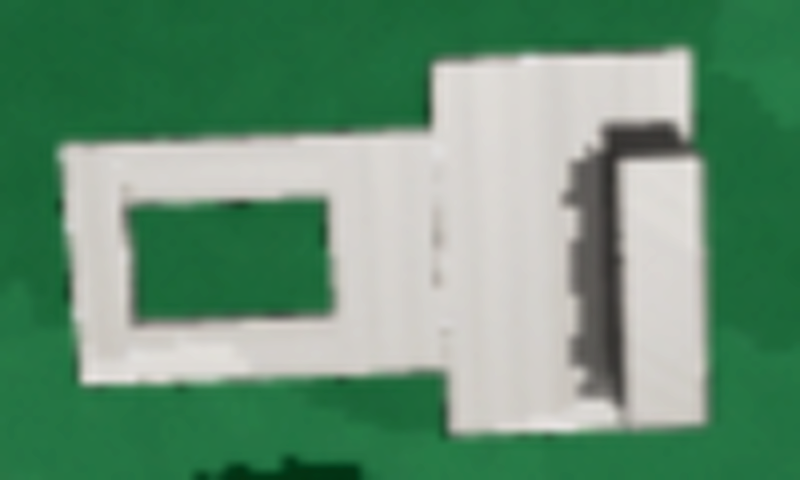

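```bash
python3 - <<'E'
from h import *
s=manip.state(); pose=(s['ee_pos'],s['orientation'])
f=lambda p,z:onz('wrist',p[0]/8+258-.44,p[1]/8+115-.44,z,pose)
E=[f(p,.004) for p in[(124,204),(328,197),(335,315),(134,323)]]
O=[f(p,.004) for p in[(60,146),(432,130),(447,370),(82,384)]]
T=[f(p,.05) for p in[(617,160),(704,156),(707,424),(625,430)]]
for n,Q in(('eye',E),('neck',O),('tab',T)):
    d=Q[1]-Q[0]+Q[2]-Q[3]; d2=Q[0]+Q[1]-Q[2]-Q[3]
    print(n,np.mean(Q,0).round(4),np.arctan2(d[1],d[0]).round(4),np.arctan2(-d2[0],d2[1]).round(4),np.linalg.norm(d)/2,np.linalg.norm(d2)/2)
S=[f(p,.004) for p in[(432,62),(447,434)]];d=S[0]-S[1];print('sh',np.arctan2(-d[0],d[1]),np.mean(S,0))
e=np.mean(E,0)[:2];t=np.mean(T,0)[:2];print('eye-tab',np.arctan2(*(t-e)[::-1]),np.linalg.norm(t-e))
E
```

```text
eye [0.5504 0.1506 0.004 ] 0.1693 0.1742 0.02719926079526597 0.015822186088581342
neck [0.5537 0.1512 0.004 ] 0.1728 0.1829 0.04949175617822269 0.03191166835551083
tab [0.6047 0.16   0.05  ] 0.192 0.1729 0.009845779791486837 0.03132977985255868
sh 0.167036729105733 [0.57807704 0.1553952  0.004     ]
eye-tab 0.1720474788463222 0.05510144096348849
```

```bash
python3 - <<'E'
from h import *
plan([.6046,.160,.018],[np.pi,0,1.743],10)
E
```

```text
n 10 row [0.157, 0.104, 0.928, -0.0, 0.001, -0.047]
```

Call:
{"op": "servo_tool", "data": {"moves": [[[0.4, 0.26, 0.8, 0, 0, -0.1, -1], [0.4, 0.26, 0.8, 0, 0, -0.12, -1], [0.4, 0.26, 0.8, 0, 0, -0.12, -1], [0.37, 0.26, 0.8, 0, 0, -0.12, -1], [0, 0, 0.9, 0, 0, 0, -1], [0, 0, 0.9, 0, 0, 0, -1], [0, 0, 0.9, 0, 0, 0, -1], [0, 0, 0, 0, 0, 0, -1], [0, 0, 0, 0, 0, 0, -1]]]}}

```text
time: 4.92
ee_pos: [0.6034, 0.16, 0.0845]
orientation: [-3.138, 0.0, 1.743]
ft_force: [0.6, 0.0, 0.4]
finger_gap: 0.0856
```

```bash
python3 - <<'E'
from h import *
s=st(); im=manip.read_camera('wrist'); cv2.imwrite('pics/w3.png',im[:,:,::-1])
plan([.6046,.160,.018],[np.pi,0,1.743],4)
E
```

```text
t 4.92 p [0.6034 0.16   0.0845] rpy [-3.1385e+00  2.0000e-04  1.7427e+00] F [0.58 0.02 0.39] M [ 0.034 -0.015  0.03 ] gap 0.0856
n 4 row [-0.005, -0.001, 0.851, -0.0, 0.0, -0.0]
```

View pics/w3.png

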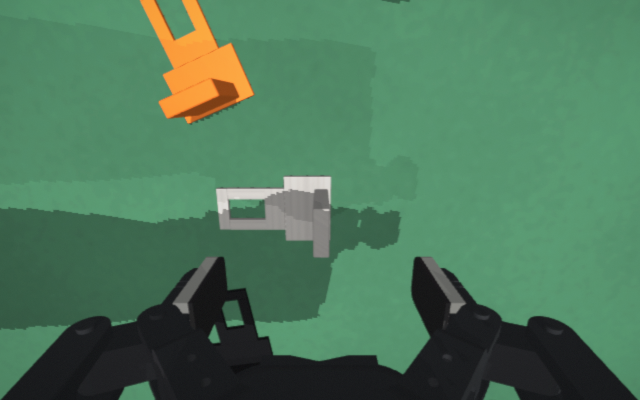

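Call:
{"op": "servo_tool", "data": {"moves": [[[0, 0, 0.85, 0, 0, 0, -1], [0, 0, 0.85, 0, 0, 0, -1], [0, 0, 0.85, 0, 0, 0, -1], [0, 0, 0.82, 0, 0, 0, -1], [0, 0, 0, 0, 0, 0, -1], [0, 0, 0, 0, 0, 0, -1], [0, 0, 0, 0, 0, 0, -1]]]}}

```text
time: 5.55
ee_pos: [0.6061, 0.1613, 0.0205]
orientation: [3.138, 0.0, 1.744]
ft_force: [0.3, 0.9, 0.8]
finger_gap: 0.0855
```

Call:
{"op": "servo_tool", "data": {"moves": [[[0, 0, 0, 0, 0, 0, 1], [0, 0, 0, 0, 0, 0, 1], [0, 0, 0, 0, 0, 0, 1], [0, 0, 0, 0, 0, 0, 1], [0, 0, 0, 0, 0, 0, 1], [0, 0, 0, 0, 0, 0, 1], [0, 0, 0, 0, 0, 0, 1], [0, 0, 0, 0, 0, 0, 1], [0, 0, 0, 0, 0, 0, 1], [0, 0, 0, 0, 0, 0, 1]]]}}

```text
time: 6.38
ee_pos: [0.6046, 0.1613, 0.0183]
orientation: [3.141, -0.0, 1.744]
ft_force: [-0.5, 0.9, 2.4]
finger_gap: 0.0092
```

```bash
python3 - <<'E'
from h import *
s=st(); im=manip.read_camera('wrist'); cv2.imwrite('pics/w4.png',im[:,:,::-1])
E
```

```text
t 6.38 p [0.6046 0.1613 0.0183] rpy [ 3.1414 -0.      1.7443] F [-0.47  0.94  2.41] M [-0.012  0.048  0.016] gap 0.0092
```

View pics/w4.png

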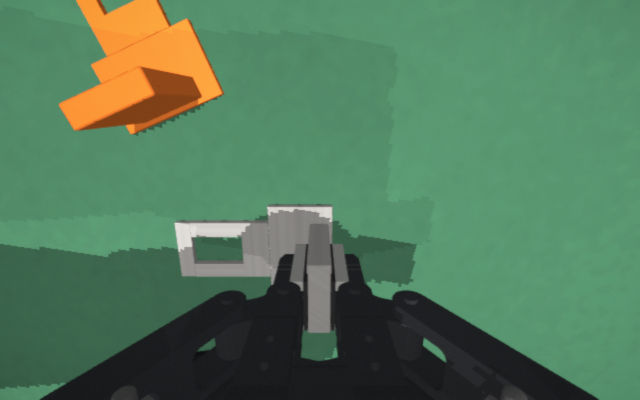

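```bash
cat >> h.py <<'E'
ST=np.array([.4970,-.1634,.052]); YC=.177
OFF=np.array([-.0012,-.0552,.0183])  # plate origin (eye, underside) in tool frame
P2T=np.array([[0,1,0],[1,0,0],[0,0,-1.]]) # columns: tool axes in plate coords
def tcp(bar,tilt,yaw=YC,off=None):
    """bar: eye edge (underside) in stud frame m; tilt deg"""
    Rp=Ro.from_euler('z',yaw)*Ro.from_euler('y',-np.radians(tilt))
    Rt=Ro.from_matrix(Rp.as_matrix()@P2T)
    eye=Ro.from_euler('z',YC).apply(bar)+ST+Rp.apply([.0135,0,0])
    return eye-Rt.apply(OFF), Rt.as_euler('xyz')
def plate(s=None,pr=True):
    s=s or manip.state()
    Rt=Ro.from_euler('xyz',s['orientation']); Rp=Ro.from_matrix(Rt.as_matrix()@P2T.T)
    eye=s['ee_pos']+Rt.apply(OFF); Z=Ro.from_euler('z',-YC)
    bar=Z.apply(eye+Rp.apply([-.0135,0,0])-ST); out=Z.apply(eye+Rp.apply([-.0215,0,0])-ST);oth=Z.apply(eye+Rp.apply([.0135,0,0])-ST)
    x=Rp.as_matrix()[:,0]; y=Rp.as_matrix()[:,1]
    F=Z.apply(s['ft_force'])
    if pr: print('bar',(bar*1e3).round(2),'outer',(out*1e3).round(2),'oth',(oth*1e3).round(2),'tilt',np.degrees(np.arcsin(x[2])).round(2),'roll',np.degrees(np.arcsin(y[2])).round(2),'yaw',np.arctan2(x[1],x[0]).round(4),'Fcase',F.round(2))
    return bar
def go(bar,tilt,n,yaw=YC):
    p,o=tcp(np.array(bar)/1e3,tilt,yaw); print('tcp',p.round(4),o.round(3)); plan(p,o,n)
E
python3 - <<'E'
from h import *
plate()
p,o=tcp(np.array([-25,0,50])/1e3,27); print(p,o)
s=manip.state()
plan(p,o,20,p0=s['ee_pos']+[0,0,.14])
E
```

```text
bar [ 94.45 299.78 -52.01] outer [ 86.45 299.81 -52.02] oth [121.45 299.68 -52.01] tilt 0.02 roll 0.0 yaw 0.1735 Fcase [-1.03  0.16  0.95]
[ 0.52425687 -0.15730547  0.14949457] [2.67035376 0.         1.74779633]
n 20 row [-0.749, -0.336, -0.054, -0.27, 0.0, -0.002]
```

Call:
{"op": "servo_tool", "data": {"moves": [[[0, 0, -0.2, 0, 0, 0, 1], [0, 0, -0.4, 0, 0, 0, 1], [0, 0, -0.8, 0, 0, 0, 1], [0, 0, -1, 0, 0, 0, 1], [0, 0, -1, 0, 0, 0, 1], [0, 0, -1, 0, 0, 0, 1], [0, 0, -1, 0, 0, 0, 1], [0, 0, -1, 0, 0, 0, 1], [0, 0, -0.6, 0, 0, 0, 1], [0, 0, 0, 0, 0, 0, 1]]]}}

```text
time: 7.27
ee_pos: [0.6066, 0.1616, 0.1625]
orientation: [3.135, 0.0, 1.744]
ft_force: [0.2, 0.3, -0.6]
finger_gap: 0.0093
```

```bash
python3 - <<'E'
from h import *
st();plate()
go([-25,0,50],27,20)
E
```

```text
t 7.27 p [0.6066 0.1616 0.1625] rpy [3.1345e+00 1.0000e-04 1.7442e+00] F [ 0.18  0.32 -0.63] M [ 0.018 -0.032 -0.003] gap 0.0093
bar [ 96.59 299.7   91.7 ] outer [ 88.59 299.72  91.65] oth [123.59 299.6   91.89] tilt 0.4 roll -0.01 yaw 0.1734 Fcase [ 0.23  0.29 -0.63]
tcp [ 0.5243 -0.1573  0.1495] [2.67  0.    1.748]
n 20 row [-0.749, -0.343, -0.046, -0.266, 0.001, -0.002]
```

Call:
{"op": "servo_tool", "data": {"moves": [[[-0.75, -0.34, -0.05, -0.27, 0, 0, 1], [-0.75, -0.34, -0.05, -0.27, 0, 0, 1], [-0.75, -0.34, -0.05, -0.27, 0, 0, 1], [-0.75, -0.34, -0.05, -0.27, 0, 0, 1], [-0.75, -0.34, -0.05, -0.27, 0, 0, 1], [-0.75, -0.34, -0.05, -0.27, 0, 0, 1], [-0.75, -0.34, -0.05, -0.27, 0, 0, 1], [-0.75, -0.34, -0.05, -0.27, 0, 0, 1], [-0.75, -0.34, -0.05, -0.27, 0, 0, 1], [-0.75, -0.34, -0.05, -0.27, 0, 0, 1]]]}}

```text
time: 8.1
ee_pos: [0.5616, 0.0012, 0.159]
orientation: [2.908, -0.001, 1.744]
ft_force: [0.8, 0.2, -0.7]
finger_gap: 0.0094
```

Call:
{"op": "servo_tool", "data": {"moves": [[[-0.75, -0.34, -0.05, -0.27, 0, 0, 1], [-0.75, -0.34, -0.05, -0.27, 0, 0, 1], [-0.75, -0.34, -0.05, -0.27, 0, 0, 1], [-0.75, -0.34, -0.05, -0.27, 0, 0, 1], [-0.75, -0.34, -0.05, -0.27, 0, 0, 1], [-0.75, -0.34, -0.05, -0.27, 0, 0, 1], [-0.75, -0.34, -0.05, -0.27, 0, 0, 1], [-0.75, -0.34, -0.05, -0.27, 0, 0, 1], [0, 0, 0, 0, 0, 0, 1], [0, 0, 0, 0, 0, 0, 1]]]}}

```text
time: 8.93
ee_pos: [0.5289, -0.126, 0.1494]
orientation: [2.72, -0.002, 1.742]
ft_force: [-0.6, 0.1, -0.7]
finger_gap: 0.0095
```

```bash
python3 - <<'E'
from h import *
st();plate()
go([-25,0,40],27,5)
E
```

```text
t 8.93 p [ 0.5289 -0.126   0.1494] rpy [ 2.7203e+00 -2.3000e-03  1.7421e+00] F [-0.55  0.05 -0.69] M [-0.011  0.522 -0.002] gap 0.0095
bar [-17.24  30.44  52.6 ] outer [-24.54  30.49  49.33] oth [ 7.4  30.27 63.65] tilt 24.14 roll 0.13 yaw 0.1702 Fcase [-0.54  0.15 -0.69]
tcp [ 0.5243 -0.1573  0.1395] [2.67  0.    1.748]
n 5 row [-0.301, -0.132, 0.047, -0.114, 0.001, -0.014]
```

Call:
{"op": "servo_tool", "data": {"moves": [[[-0.3, -0.13, 0.05, -0.11, 0, -0.01, 1], [-0.3, -0.13, 0.05, -0.11, 0, -0.01, 1], [-0.3, -0.13, 0.05, -0.11, 0, -0.02, 1], [-0.3, -0.13, 0.05, -0.11, 0, -0.01, 1], [-0.3, -0.13, 0.05, -0.12, 0, -0.02, 1], [0, 0, 0, 0, 0, 0, 1], [0, 0, 0, 0, 0, 0, 1], [0, 0, 0, 0, 0, 0, 1], [0, 0, 0, 0, 0, 0, 1]]]}}

```text
time: 9.68
ee_pos: [0.5263, -0.157, 0.1417]
orientation: [2.668, 0.003, 1.75]
ft_force: [0.1, 0.4, -1.7]
finger_gap: 0.0091
```

```bash
python3 - <<'E'
from h import *
s=st();plate()
im=manip.read_camera('wrist'); cv2.imwrite('pics/w5.png',im[:,:,::-1])
im=manip.read_camera('top'); cv2.imwrite('pics/t5.png',im[:,:,::-1])
im=manip.read_camera('scene'); cv2.imwrite('pics/s5.png',im[:,:,::-1])
go([-25,0,30],27,5)
E
```

```text
t 9.68 p [ 0.5263 -0.157   0.1417] rpy [2.6682 0.0028 1.75  ] F [ 0.09  0.38 -1.71] M [-0.07   0.602  0.038] gap 0.0091
bar [-22.77  -0.27  42.11] outer [-29.89  -0.3   38.46] oth [ 1.26 -0.19 54.42] tilt 27.13 roll -0.16 yaw 0.1807 Fcase [ 0.15  0.36 -1.71]
tcp [ 0.5243 -0.1573  0.1295] [2.67  0.    1.748]
n 5 row [-0.001, -0.075, 0.099, 0.005, 0.003, 0.008]
```

View pics/w5.png

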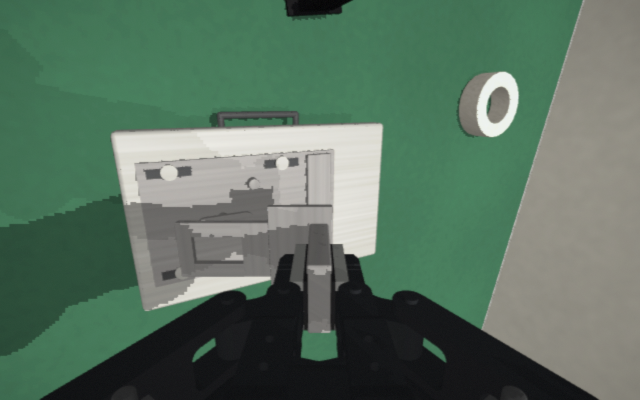

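```bash
python3 - <<'E'
from h import *
a=cv2.imread('pics/w5.png')
c=cv2.resize(a[150:290,130:290],None,fx=5,fy=4.2,interpolation=cv2.INTER_CUBIC)
c=cv2.resize(a[165:285,130:280],None,fx=5,fy=5,interpolation=cv2.INTER_CUBIC)
c=cv2.convertScaleAbs(c,alpha=1.6,beta=-60)
cv2.imwrite('pics/c6.png',c)
p=np.array([.5263,-.157,.1417]);o=np.array([2.6682,.0028,1.75])
Rt=Ro.from_euler('xyz',o);Rp=Ro.from_matrix(Rt.as_matrix()@P2T.T);e=p+Rt.apply(OFF)
for q in [(-13.5,8,4),(13.5,8,4),(13.5,-8,4),(-13.5,-8,4),(-21.5,16,4),(-21.5,-16,4),(28,25,4)]:
    u=proj('wrist',e+Rp.apply(np.array(q)/1e3),(p,o)); print(q,u.round(1),((u-[130,165]+.4)*5).round(0))
Z=Ro.from_euler('z',YC)
for q in [(-19,0,13),(19,0,13),(0,6,13),(22,23,7),(22,-23,7)]:
    u=proj('wrist',ST+Z.apply(np.array(q)/1e3),(p,o)); print(q,u.round(1),((u-[130,165]+.4)*5).round(0))
E
```

```text
(-13.5, 8, 4) [189.8 236.4] [301. 359.]
(13.5, 8, 4) [240.2 236.4] [553. 359.]
(13.5, -8, 4) [242.3 263.2] [563. 493.]
(-13.5, -8, 4) [193.3 263.2] [318. 493.]
(-21.5, 16, 4) [172.9 222.4] [216. 289.]
(-21.5, -16, 4) [180.6 276. ] [255. 557.]
(28, 25, 4) [265.7 206.3] [680. 208.]
(-19, 0, 13) [195.1 227.4] [327. 314.]
(19, 0, 13) [253.4 218.1] [619. 268.]
(0, 6, 13) [224.6 214.1] [475. 247.]
(22, 23, 7) [253.3 183.4] [619.  94.]
(22, -23, 7) [256.9 244.4] [637. 399.]
```

View pics/c6.png

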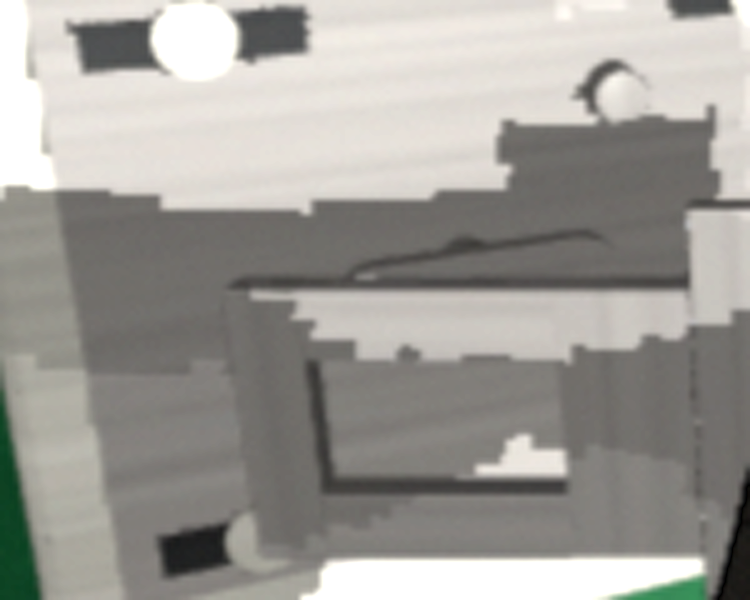

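```bash
sed -i 's/OFF=np.array(\[-.0012,-.0552/OFF=np.array([-.0012,-.0545/' h.py; python3 - <<'E'
from h import *
plate()
go([-25,0,10],27,6)
E
```

```text
bar [-22.12  -0.19  42.41] outer [-29.24  -0.21  38.76] oth [ 1.91 -0.09 54.71] tilt 27.12 roll -0.17 yaw 0.181 Fcase [-0.04  0.49 -1.23]
tcp [ 0.5236 -0.1574  0.1092] [2.67  0.    1.748]
n 6 row [-0.0, -0.144, 0.231, 0.004, 0.003, 0.007]
```

Call:
{"op": "servo_tool", "data": {"moves": [[[0, -0.14, 0.23, 0, 0, 0, 1], [0, -0.14, 0.23, 0, 0, 0, 1], [0, -0.14, 0.23, 0, 0, 0.02, 1], [0, -0.14, 0.23, 0, 0, 0.02, 1], [0, -0.14, 0.23, 0, 0, 0, 1], [0, -0.14, 0.2, 0, 0, 0, 1], [0, 0, 0, 0, 0, 0, 1], [0, 0, 0, 0, 0, 0, 1], [0, 0, 0, 0, 0, 0, 1], [0, 0, 0, 0, 0, 0, 1]]]}}

```text
time: 10.67
ee_pos: [0.5239, -0.1578, 0.1103]
orientation: [2.668, 0.002, 1.747]
ft_force: [-0.5, 0.3, -1.6]
finger_gap: 0.0093
```

```bash
python3 - <<'E'
from h import *
s=st();plate()
im=manip.read_camera('wrist'); cv2.imwrite('pics/w6.png',im[:,:,::-1])
a=im[:,:,::-1]
c=cv2.resize(a[165:285,130:280],None,fx=5,fy=5,interpolation=cv2.INTER_CUBIC)
c=cv2.convertScaleAbs(c,alpha=1.6,beta=-60); cv2.imwrite('pics/c7.png',c)
go([-25,0,5],27,3)
E
```

```text
t 10.67 p [ 0.5239 -0.1578  0.1103] rpy [2.6678e+00 1.8000e-03 1.7466e+00] F [-0.53  0.32 -1.64] M [-0.134  0.569  0.024] gap 0.0093
bar [-24.71  -0.46  10.99] outer [-31.83  -0.46   7.34] oth [-0.69 -0.47 23.3 ] tilt 27.14 roll -0.1 yaw 0.1767 Fcase [-0.47  0.41 -1.64]
tcp [ 0.5236 -0.1574  0.1042] [2.67  0.    1.748]
n 3 row [0.008, -0.05, 0.09, 0.01, 0.008, -0.001]
```

View pics/c7.png

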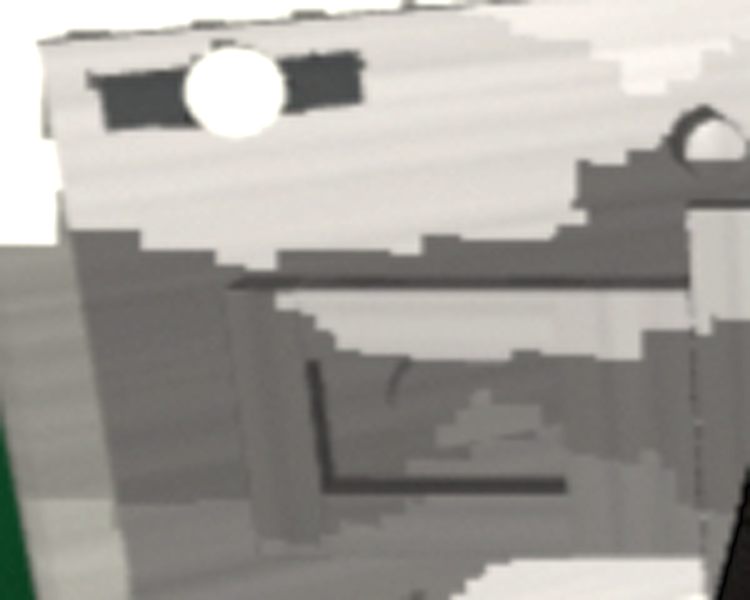

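Call:
{"op": "servo_tool", "data": {"moves": [[[0.01, -0.05, 0.09, 0.01, 0, 0, 1], [0.01, -0.05, 0.09, 0.01, 0.01, 0, 1], [0.01, -0.05, 0.09, 0.01, 0.01, 0, 1], [0, 0, 0, 0, 0, 0, 1], [0, 0, 0, 0, 0, 0, 1], [0, 0, 0, 0, 0, 0, 1]]]}}

```text
time: 11.22
ee_pos: [0.5232, -0.157, 0.1034]
orientation: [2.671, -0.001, 1.747]
ft_force: [0.7, 0.4, -1.8]
finger_gap: 0.0092
```

```bash
python3 - <<'E'
from h import *
s=st();plate()
im=manip.read_camera('wrist'); cv2.imwrite('pics/w8.png',im[:,:,::-1])
a=im[:,:,::-1]
c=cv2.resize(a[165:285,130:280],None,fx=5,fy=5,interpolation=cv2.INTER_CUBIC)
c=cv2.convertScaleAbs(c,alpha=1.6,beta=-60); cv2.imwrite('pics/c8.png',c)
a=manip.read_camera('scene')[:,:,::-1]
c=cv2.resize(a[120:220,250:370],None,fx=6,fy=6,interpolation=cv2.INTER_CUBIC);cv2.imwrite('pics/s8.png',c)
go([-12,0,5],27,10)
E
```

```text
t 11.22 p [ 0.5232 -0.157   0.1034] rpy [ 2.6713e+00 -6.0000e-04  1.7475e+00] F [ 0.75  0.41 -1.83] M [-0.131  0.617 -0.109] gap 0.0092
bar [-25.41   0.54   4.3 ] outer [-32.54   0.54   0.67] oth [-1.34  0.52 16.53] tilt 26.95 roll 0.03 yaw 0.1764 Fcase [ 0.81  0.27 -1.83]
tcp [ 0.5364 -0.1551  0.1042] [2.67  0.    1.748]
n 10 row [-0.002, 0.061, 0.028, -0.001, -0.0, -0.001]
```

View pics/c8.png

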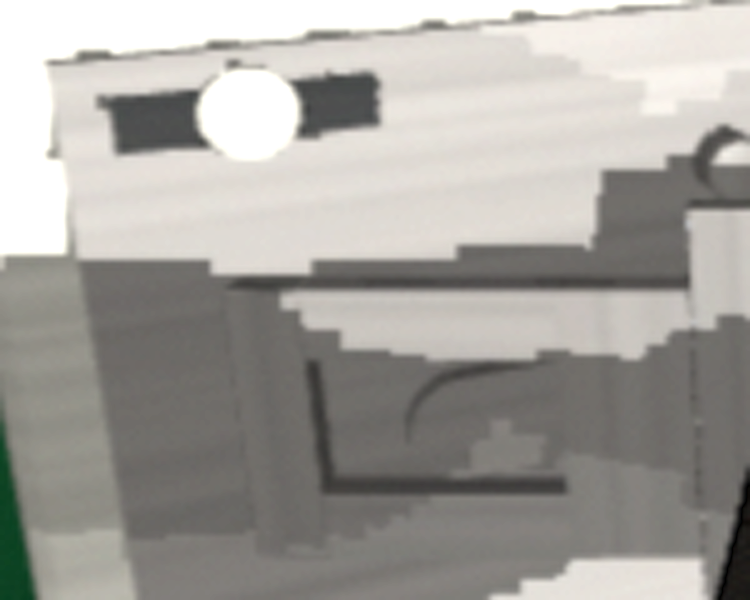

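View pics/s8.png

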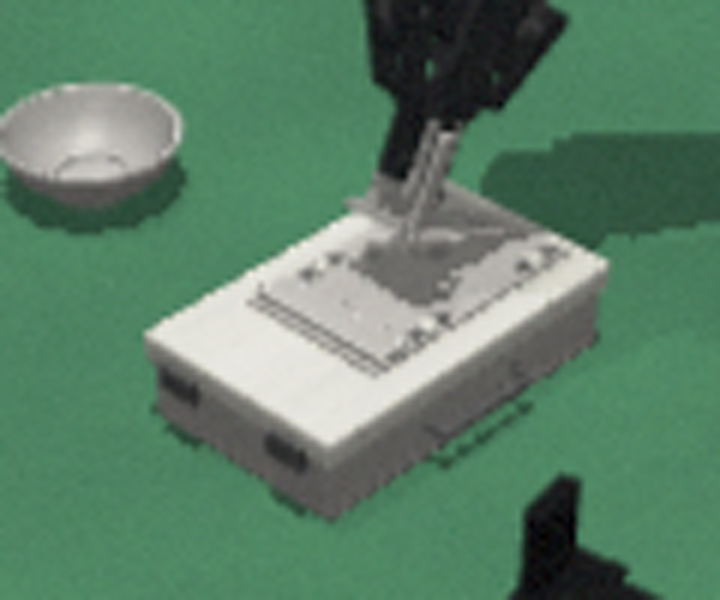

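```bash
python3 - <<'E'
from h import *
s=st(); pose=(s['ee_pos'],s['orientation']); Z=Ro.from_euler('z',YC)
f=lambda u:((u-[130,165]+.4)*5).round(0)
for q in [(-19,0,13),(-17.2,4.2,13),(-13,6,13),(-5,6,13),(-13,-6,13)]:
    print(q,f(proj('wrist',ST+Z.apply(np.array(q)/1e3),pose)))
Rt=Ro.from_euler('xyz',s['orientation']);Rp=Ro.from_matrix(Rt.as_matrix()@P2T.T);e=s['ee_pos']+Rt.apply(OFF)
for q in [(-13.5,8,4),(13.5,8,4),(13.5,-8,4),(-13.5,-8,4)]: print(q,f(proj('wrist',e+Rp.apply(np.array(q)/1e3),pose)))
E
```

```text
t 11.32 p [ 0.5232 -0.1571  0.1036] rpy [ 2.6712e+00 -4.0000e-04  1.7474e+00] F [ 0.36 -0.01 -1.69] M [-0.095  0.586 -0.016] gap 0.0091
(-19, 0, 13) [402. 434.]
(-17.2, 4.2, 13) [416. 395.]
(-13, 6, 13) [454. 373.]
(-5, 6, 13) [528. 359.]
(-13, -6, 13) [464. 472.]
(-13.5, 8, 4) [308. 359.]
(13.5, 8, 4) [559. 359.]
(13.5, -8, 4) [570. 493.]
(-13.5, -8, 4) [325. 493.]
```

```bash
python3 - <<'E'
from h import *
plate()
go([-9,-.3,4.7],27,10)
E
```

```text
bar [-25.37   0.47   4.44] outer [-32.5    0.47   0.81] oth [-1.3   0.45 16.67] tilt 26.95 roll 0.03 yaw 0.1764 Fcase [ 0.36 -0.07 -1.69]
tcp [ 0.5394 -0.1549  0.1039] [2.67  0.    1.748]
n 10 row [-0.004, 0.073, 0.036, -0.001, -0.0, -0.001]
```

Call:
{"op": "servo_tool", "data": {"moves": [[[-0.01, 0.07, 0.036, 0, 0, 0, 1], [-0.01, 0.07, 0.036, 0, 0, 0, 1], [-0.01, 0.07, 0.036, 0, 0, 0, 1], [0, 0.07, 0.036, 0, 0, 0, 1], [0, 0.07, 0.036, 0, 0, 0, 1], [0, 0.07, 0.036, 0, 0, 0, 1], [0, 0, 0, 0, 0, 0, 1], [0, 0, 0, 0, 0, 0, 1]]]}}

```text
time: 11.98
ee_pos: [0.5327, -0.1559, 0.1035]
orientation: [2.671, -0.001, 1.748]
ft_force: [0.2, 0.2, -0.9]
finger_gap: 0.0088
```

```bash
python3 - <<'E'
from h import *
s=st();plate()
im=manip.read_camera('wrist')
a=im[:,:,::-1]
c=cv2.resize(a[165:285,130:280],None,fx=5,fy=5,interpolation=cv2.INTER_CUBIC)
c=cv2.convertScaleAbs(c,alpha=1.6,beta=-60); cv2.imwrite('pics/c9.png',c)
st();plate()
go([-9,-.3,4.7],27,5)
E
```

```text
t 11.98 p [ 0.5327 -0.1559  0.1035] rpy [ 2.6713e+00 -5.0000e-04  1.7476e+00] F [ 0.19  0.2  -0.93] M [-0.135  0.595  0.008] gap 0.0088
bar [-15.86  -0.04   4.33] outer [-22.99  -0.04   0.71] oth [ 8.21 -0.05 16.57] tilt 26.95 roll 0.03 yaw 0.1766 Fcase [ 0.22  0.16 -0.93]
t 12.03 p [ 0.5326 -0.1559  0.1034] rpy [ 2.6713e+00 -6.0000e-04  1.7475e+00] F [ 0.23 -0.44 -1.65] M [-0.049  0.549  0.002] gap 0.0088
bar [-15.94  -0.03   4.32] outer [-23.07  -0.03   0.69] oth [ 8.13 -0.05 16.55] tilt 26.94 roll 0.03 yaw 0.1765 Fcase [ 0.15 -0.47 -1.65]
tcp [ 0.5394 -0.1549  0.1039] [2.67  0.    1.748]
n 5 row [-0.002, 0.063, 0.027, -0.002, -0.001, -0.001]
```

View pics/c9.png

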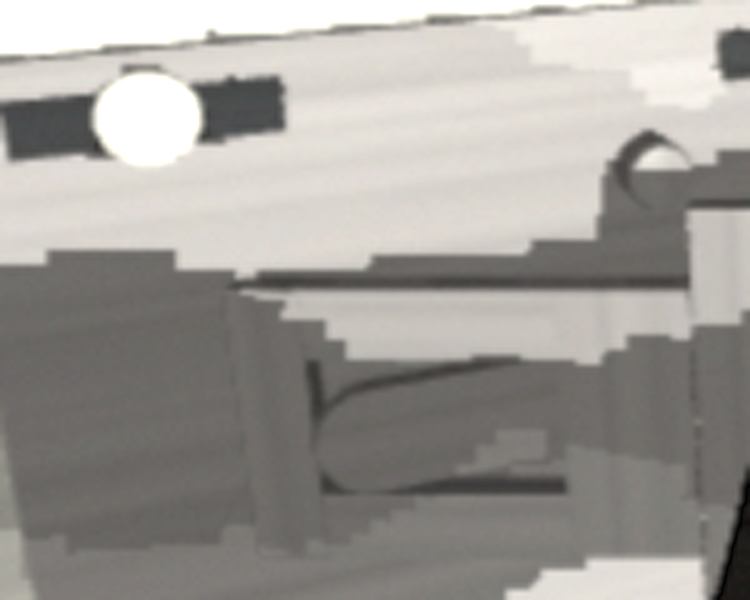

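```bash
python3 - <<'E'
from h import *
s=st(); pose=(s['ee_pos'],s['orientation']); Z=Ro.from_euler('z',YC)
f=lambda u:((u-[130,165]+.4)*5).round(0)
for q in [(-19,0,13),(-17.2,4.2,13),(-13,6,13),(-5,6,13),(-13,-6,13),(22,23,7)]:
    print(q,f(proj('wrist',ST+Z.apply(np.array(q)/1e3),pose)))
E
```

```text
t 12.03 p [ 0.5326 -0.1559  0.1034] rpy [ 2.6713e+00 -6.0000e-04  1.7475e+00] F [ 0.23 -0.44 -1.65] M [-0.049  0.549  0.002] gap 0.0088
(-19, 0, 13) [309. 448.]
(-17.2, 4.2, 13) [323. 408.]
(-13, 6, 13) [363. 385.]
(-5, 6, 13) [440. 371.]
(-13, -6, 13) [375. 487.]
(22, 23, 7) [657. 174.]
```

```bash
sed -i 's/ST=np.array(\[.4970,-.1634/ST=np.array([.4976,-.1634/' h.py; python3 - <<'E'
from h import *
plate()
go([-7,-.2,4.5],27,8)
E
```

```text
bar [-16.53   0.07   4.32] outer [-23.66   0.08   0.69] oth [ 7.54  0.06 16.55] tilt 26.94 roll 0.03 yaw 0.1765 Fcase [ 0.15 -0.47 -1.65]
tcp [ 0.542  -0.1544  0.1037] [2.67  0.    1.748]
n 8 row [-0.001, 0.053, 0.026, -0.001, -0.001, -0.001]
```

Call:
{"op": "servo_tool", "data": {"moves": [[[0, 0.053, 0.027, 0, 0, 0, 1], [0, 0.053, 0.027, 0, 0, 0, 1], [0, 0.053, 0.027, 0, 0, 0, 1], [0, 0.053, 0.027, 0, 0, 0, 1], [0, 0.053, 0.026, 0, 0, 0, 1], [0, 0.053, 0.026, 0, 0, 0, 1], [0, 0.053, 0.026, 0, 0, 0, 1], [0, 0, 0, 0, 0, 0, 1], [0, 0, 0, 0, 0, 0, 1]]]}}

```text
time: 12.78
ee_pos: [0.5408, -0.1544, 0.1035]
orientation: [2.671, -0.001, 1.748]
ft_force: [0.1, 0.3, -1.5]
finger_gap: 0.009
```

```bash
python3 - <<'E'
from h import *
s=st();plate()
go([-4,-.2,4.3],27,6)
E
```

```text
t 12.78 p [ 0.5408 -0.1544  0.1035] rpy [ 2.6713e+00 -6.0000e-04  1.7476e+00] F [ 0.15  0.26 -1.52] M [-0.089  0.555 -0.012] gap 0.009
bar [-8.19  0.05  4.35] outer [-15.32   0.06   0.73] oth [15.88  0.04 16.59] tilt 26.95 roll 0.03 yaw 0.1765 Fcase [ 0.19  0.23 -1.52]
tcp [ 0.545  -0.1539  0.1035] [2.67  0.    1.748]
n 6 row [-0.002, 0.031, 0.016, -0.002, -0.001, -0.001]
```

Call:
{"op": "servo_tool", "data": {"moves": [[[0, 0.045, 0.022, 0, 0, 0, 1], [0, 0.045, 0.022, 0, 0, 0, 1], [0, 0, 0, 0, 0, 0, 1], [0, 0, 0, 0, 0, 0, 1]]]}}

```text
time: 13.12
ee_pos: [0.5428, -0.1541, 0.1036]
orientation: [2.671, -0.0, 1.748]
ft_force: [-0.1, -0.5, -1.0]
finger_gap: 0.0092
```

Call:
{"op": "servo_tool", "data": {"moves": [[[0, 0.022, 0.011, 0, 0, 0, 1], [0, 0.022, 0.011, 0, 0, 0, 1], [0, 0, 0, 0, 0, 0, 1]]]}}

```text
time: 13.37
ee_pos: [0.5438, -0.154, 0.1036]
orientation: [2.671, -0.0, 1.747]
ft_force: [-1.2, -0.2, -1.4]
finger_gap: 0.009
```

```bash
python3 - <<'E'
from h import *
s=st();plate()
E
```

```text
t 13.37 p [ 0.5438 -0.154   0.1036] rpy [ 2.6711e+00 -5.0000e-04  1.7475e+00] F [-1.16 -0.23 -1.44] M [-0.092  0.566 -0.065] gap 0.009
bar [-5.17 -0.02  4.47] outer [-1.23e+01 -1.00e-02  8.40e-01] oth [18.9  -0.03 16.71] tilt 26.96 roll 0.03 yaw 0.1764 Fcase [-1.19 -0.02 -1.44]
```

Call:
{"op": "servo_tool", "data": {"moves": [[[0, 0.022, 0.011, 0, 0, 0, 1], [0, 0, 0, 0, 0, 0, 1], [0, 0, 0, 0, 0, 0, 1]]]}}

```text
time: 13.62
ee_pos: [0.5442, -0.1539, 0.1036]
orientation: [2.671, -0.0, 1.747]
ft_force: [0.3, 0.1, -1.8]
finger_gap: 0.0089
```

Call:
{"op": "servo_tool", "data": {"moves": [[[0, 0.022, 0.011, 0, 0, 0, 1], [0, 0, 0, 0, 0, 0, 1], [0, 0, 0, 0, 0, 0, 1]]]}}

```text
time: 13.87
ee_pos: [0.5447, -0.1538, 0.1036]
orientation: [2.671, -0.0, 1.747]
ft_force: [0.1, -0.1, -1.5]
finger_gap: 0.0088
```

```bash
python3 - <<'E'
from h import *
s=st();plate()
E
```

```text
t 13.87 p [ 0.5447 -0.1538  0.1036] rpy [ 2.6712e+00 -5.0000e-04  1.7475e+00] F [ 0.08 -0.1  -1.46] M [-0.133  0.583 -0.019] gap 0.0088
bar [-4.25 -0.    4.45] outer [-11.38   0.     0.82] oth [ 1.982e+01 -1.000e-02  1.668e+01] tilt 26.95 roll 0.03 yaw 0.1764 Fcase [ 0.06 -0.11 -1.46]
```

Call:
{"op": "servo_tool", "data": {"moves": [[[0, 0.02, 0.01, 0, 0, 0, 1], [0, 0, 0, 0, 0, 0, 1], [0, 0, 0, 0, 0, 0, 1]]]}}

```text
time: 14.12
ee_pos: [0.5451, -0.1537, 0.1035]
orientation: [2.671, -0.001, 1.747]
ft_force: [-0.3, 0.1, -1.5]
finger_gap: 0.0091
```

Call:
{"op": "servo_tool", "data": {"moves": [[[0, 0.02, 0.01, 0, 0, 0, 1], [0, 0, 0, 0, 0, 0, 1], [0, 0, 0, 0, 0, 0, 1]]]}}

```text
time: 14.37
ee_pos: [0.5455, -0.1537, 0.1036]
orientation: [2.671, -0.0, 1.747]
ft_force: [0.1, -0.2, -0.8]
finger_gap: 0.0094
```

```bash
python3 - <<'E'
from h import *
s=st();plate()
im=manip.read_camera('wrist')
a=im[:,:,::-1]
c=cv2.resize(a[165:285,130:280],None,fx=5,fy=5,interpolation=cv2.INTER_CUBIC)
c=cv2.convertScaleAbs(c,alpha=1.6,beta=-60); cv2.imwrite('pics/c10.png',c)
s=st(); pose=(s['ee_pos'],s['orientation']); Z=Ro.from_euler('z',YC)
f=lambda u:((u-[130,165]+.4)*5).round(0)
for q in [(-19,0,13),(-17.2,4.2,13),(-13,6,13),(-5,6,13),(-13,-6,13),(0,6,13),(0,-6,13),(22,23,7)]:
    print(q,f(proj('wrist',ST+Z.apply(np.array(q)/1e3),pose)))
E
```

```text
t 14.37 p [ 0.5455 -0.1537  0.1036] rpy [ 2.6713e+00 -5.0000e-04  1.7474e+00] F [ 0.08 -0.21 -0.82] M [-0.127  0.606 -0.013] gap 0.0094
bar [-3.41 -0.    4.43] outer [-10.55   0.     0.8 ] oth [ 2.066e+01 -2.000e-02  1.666e+01] tilt 26.94 roll 0.03 yaw 0.1763 Fcase [ 0.05 -0.22 -0.82]
t 14.42 p [ 0.5456 -0.1536  0.1036] rpy [ 2.6713e+00 -5.0000e-04  1.7475e+00] F [ 0.26  0.79 -0.63] M [-0.108  0.62   0.003] gap 0.0092
(-19, 0, 13) [179. 473.]
(-17.2, 4.2, 13) [192. 433.]
(-13, 6, 13) [235. 408.]
(-5, 6, 13) [317. 393.]
(-13, -6, 13) [250. 513.]
(0, 6, 13) [367. 384.]
(0, -6, 13) [379. 486.]
(22, 23, 7) [549. 189.]
```

View pics/c10.png

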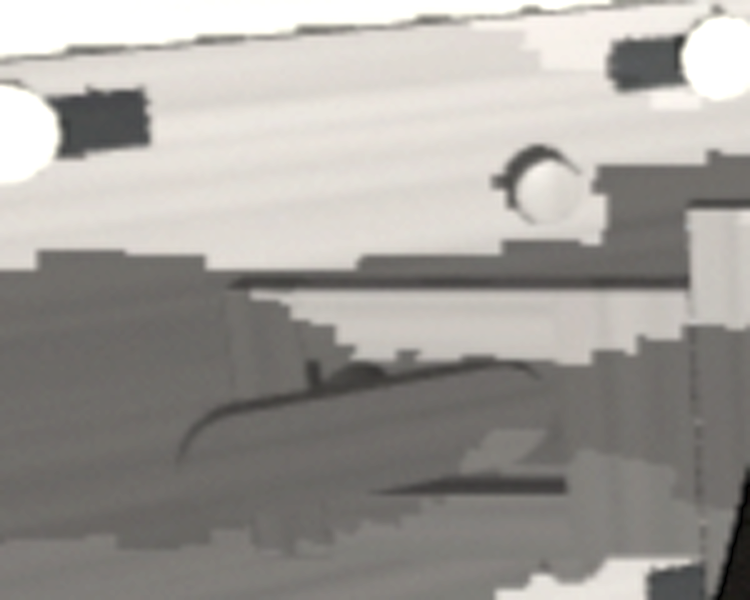

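Call:
{"op": "servo_tool", "data": {"moves": [[[0, 0.02, 0.01, 0, 0, 0, 1], [0, 0.02, 0.01, 0, 0, 0, 1], [0, 0, 0, 0, 0, 0, 1], [0, 0, 0, 0, 0, 0, 1]]]}}

```text
time: 14.75
ee_pos: [0.5461, -0.1535, 0.1033]
orientation: [2.672, -0.001, 1.747]
ft_force: [-1.6, -1.1, -0.5]
finger_gap: 0.0087
```

Call:
{"op": "servo_tool", "data": {"moves": [[[0, 0.02, 0.01, 0, 0, 0, 1], [0, 0, 0, 0, 0, 0, 1], [0, 0, 0, 0, 0, 0, 1]]]}}

```text
time: 15.0
ee_pos: [0.5464, -0.1535, 0.1033]
orientation: [2.672, -0.001, 1.747]
ft_force: [-3.5, -1.1, -1.0]
finger_gap: 0.0093
```

Call:
{"op": "servo_tool", "data": {"moves": [[[0, 0.02, 0.01, 0, 0, 0, 1], [0, 0, 0, 0, 0, 0, 1], [0, 0, 0, 0, 0, 0, 1]]]}}

```text
time: 15.25
ee_pos: [0.5467, -0.1534, 0.1031]
orientation: [2.673, -0.001, 1.747]
ft_force: [-5.1, -0.4, 0.3]
finger_gap: 0.0092
```

```bash
python3 - <<'E'
from h import *
s=st();plate()
im=manip.read_camera('wrist')
a=im[:,:,::-1]
c=cv2.resize(a[165:285,130:280],None,fx=5,fy=5,interpolation=cv2.INTER_CUBIC)
c=cv2.convertScaleAbs(c,alpha=1.6,beta=-60); cv2.imwrite('pics/c11.png',c)
E
```

```text
t 15.25 p [ 0.5467 -0.1534  0.1031] rpy [ 2.6729e+00 -7.0000e-04  1.7469e+00] F [-5.11 -0.43  0.27] M [-0.379  1.766 -0.053] gap 0.0092
bar [-2.3   0.06  4.06] outer [-9.44  0.07  0.44] oth [21.79  0.03 16.25] tilt 26.85 roll 0.04 yaw 0.1758 Fcase [-5.11  0.48  0.27]
```

View pics/c11.png

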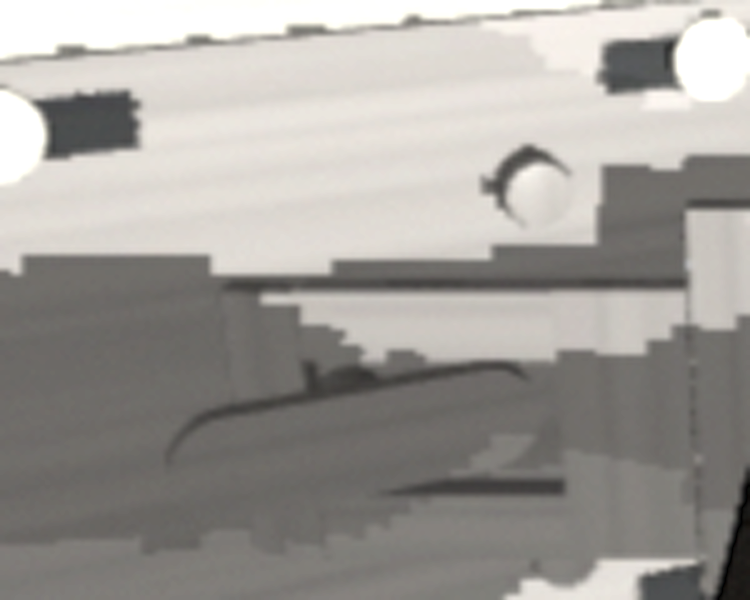

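```bash
sed -i 's/ST=np.array(\[.4976,-.1634/ST=np.array([.4986,-.1632/' h.py; python3 - <<'E'
from h import *
plate()
go([-4.1,0,3.4],20,3)
E
```

```text
bar [-3.3   0.01  4.08] outer [-10.43   0.02   0.46] oth [ 2.079e+01 -2.000e-02  1.628e+01] tilt 26.86 roll 0.04 yaw 0.1758 Fcase [-5.32  0.19 -0.37]
tcp [ 0.5511 -0.1526  0.0959] [2.793 0.    1.748]
n 3 row [0.001, 0.017, 0.141, 0.457, -0.001, -0.004]
```

Call:
{"op": "servo_tool", "data": {"moves": [[[0, 0.017, 0.14, 0.457, 0, 0, 1], [0, 0.017, 0.14, 0.457, 0, 0, 1], [0, 0.017, 0.14, 0.457, 0, 0, 1], [0, 0, 0, 0, 0, 0, 1], [0, 0, 0, 0, 0, 0, 1]]]}}

```text
time: 15.72
ee_pos: [0.5515, -0.1524, 0.0955]
orientation: [2.792, -0.001, 1.748]
ft_force: [-3.7, -1.1, -2.8]
finger_gap: 0.009
```

```bash
python3 - <<'E'
from h import *
s=st();plate()
im=manip.read_camera('wrist')
a=im[:,:,::-1]
c=cv2.resize(a[165:285,130:280],None,fx=5,fy=5,interpolation=cv2.INTER_CUBIC)
c=cv2.convertScaleAbs(c,alpha=1.6,beta=-60); cv2.imwrite('pics/c12.png',c)
st();plate()
go([-4.1,0,2.4],13,3)
E
```

```text
t 15.72 p [ 0.5515 -0.1524  0.0955] rpy [ 2.792e+00 -1.000e-03  1.748e+00] F [-3.7  -1.08 -2.78] M [-0.44   1.301 -0.03 ] gap 0.009
bar [-3.66  0.19  3.02] outer [-11.18   0.19   0.27] oth [21.7   0.19 12.26] tilt 20.03 roll 0.06 yaw 0.1768 Fcase [-3.83 -0.41 -2.78]
t 15.77 p [ 0.5514 -0.1524  0.0956] rpy [ 2.7914e+00 -1.1000e-03  1.7477e+00] F [-3.18 -1.38 -3.41] M [-0.408  1.271  0.006] gap 0.009
bar [-3.75  0.21  3.04] outer [-11.26   0.21   0.29] oth [21.61  0.19 12.3 ] tilt 20.07 roll 0.06 yaw 0.1765 Fcase [-3.37 -0.8  -3.41]
tcp [ 0.5555 -0.1518  0.0875] [2.915 0.    1.748]
n 3 row [-0.003, 0.026, 0.149, 0.471, -0.004, -0.002]
```

View pics/c12.png

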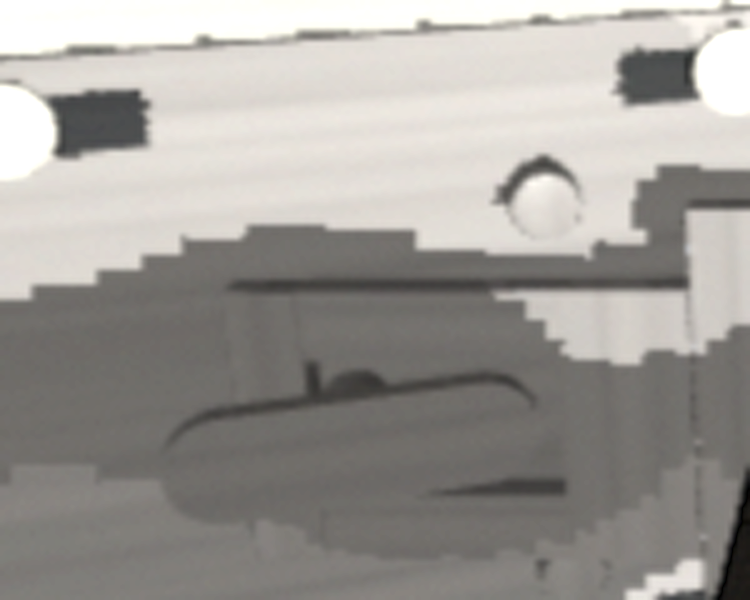

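Call:
{"op": "servo_tool", "data": {"moves": [[[0, 0.025, 0.148, 0.47, 0, 0, 1], [0, 0.025, 0.148, 0.47, 0, 0, 1], [0, 0.025, 0.148, 0.47, 0, 0, 1], [0, 0, 0, 0, 0, 0, 1], [0, 0, 0, 0, 0, 0, 1]]]}}

```text
time: 16.18
ee_pos: [0.5556, -0.1514, 0.0878]
orientation: [2.913, -0.002, 1.748]
ft_force: [-3.5, -0.7, -3.6]
finger_gap: 0.009
```

```bash
python3 - <<'E'
from h import *
s=st();plate()
im=manip.read_camera('wrist')
a=im[:,:,::-1]
c=cv2.resize(a[165:285,130:280],None,fx=5,fy=5,interpolation=cv2.INTER_CUBIC)
c=cv2.convertScaleAbs(c,alpha=1.6,beta=-60); cv2.imwrite('pics/c13.png',c)
st();plate()
go([-4.4,0,1.7],6,3)
E
```

```text
t 16.18 p [ 0.5556 -0.1514  0.0878] rpy [ 2.9135e+00 -1.7000e-03  1.7478e+00] F [-3.48 -0.75 -3.59] M [-0.177  0.997 -0.026] gap 0.009
bar [-3.96  0.4   2.58] outer [-11.75   0.4    0.77] oth [22.34  0.38  8.69] tilt 13.07 roll 0.1 yaw 0.1766 Fcase [-3.55 -0.13 -3.59]
t 16.23 p [ 0.5555 -0.1515  0.0879] rpy [ 2.9129e+00 -1.6000e-03  1.7475e+00] F [-2.83 -0.56 -2.53] M [-0.129  0.966 -0.023] gap 0.0091
bar [-4.    0.36  2.68] outer [-11.79   0.37   0.87] oth [22.3   0.35  8.8 ] tilt 13.1 roll 0.09 yaw 0.1763 Fcase [-2.88 -0.05 -2.53]
tcp [ 0.5587 -0.1512  0.079 ] [3.037 0.    1.748]
n 3 row [-0.005, 0.025, 0.156, 0.473, -0.006, -0.002]
```

View pics/c13.png

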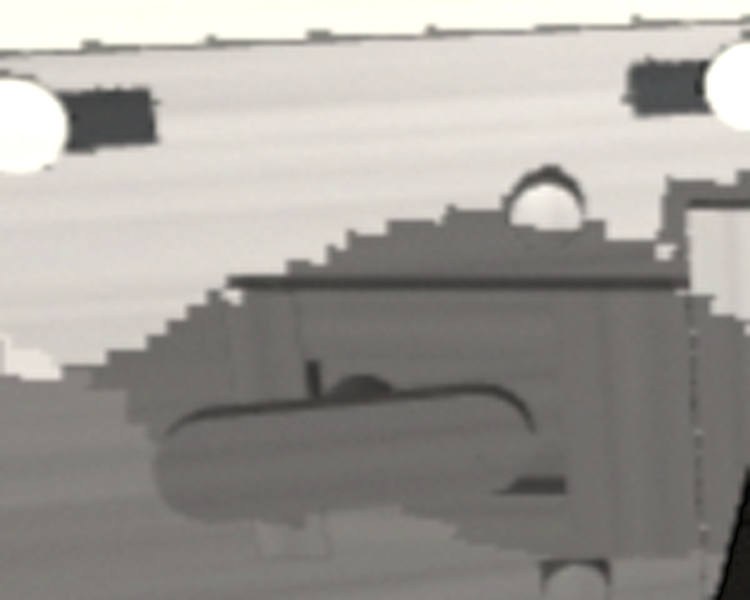

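Call:
{"op": "servo_tool", "data": {"moves": [[[-0.005, 0.025, 0.155, 0.473, 0, 0, 1], [-0.005, 0.025, 0.155, 0.473, 0, 0, 1], [-0.005, 0.02, 0.155, 0.473, 0, 0, 1], [0, 0, 0, 0, 0, 0, 1], [0, 0, 0, 0, 0, 0, 1]]]}}

```text
time: 16.65
ee_pos: [0.5589, -0.1511, 0.0792]
orientation: [3.036, -0.002, 1.748]
ft_force: [-3.0, 0.6, -2.8]
finger_gap: 0.0092
```

```bash
python3 - <<'E'
from h import *
s=st();plate()
im=manip.read_camera('wrist')
a=im[:,:,::-1]
c=cv2.resize(a[165:285,130:280],None,fx=5,fy=5,interpolation=cv2.INTER_CUBIC)
c=cv2.convertScaleAbs(c,alpha=1.6,beta=-60); cv2.imwrite('pics/c14.png',c)
st();plate()
go([-6,0,1.4],4.5,3)
E
```

```text
t 16.65 p [ 0.5589 -0.1511  0.0792] rpy [ 3.0363e+00 -2.0000e-03  1.7477e+00] F [-2.96  0.59 -2.8 ] M [ 0.092  0.686 -0.001] gap 0.0092
bar [-4.24  0.2   1.82] outer [-12.19   0.21   0.98] oth [22.61  0.19  4.66] tilt 6.03 roll 0.11 yaw 0.1767 Fcase [-2.81  1.1  -2.8 ]
t 16.7 p [ 0.5589 -0.1512  0.0795] rpy [ 3.0357e+00 -1.5000e-03  1.7474e+00] F [-2.82  0.45 -2.15] M [ 0.095  0.612 -0.044] gap 0.0091
bar [-4.23  0.05  2.06] outer [-12.19   0.05   1.22] oth [22.61  0.03  4.92] tilt 6.07 roll 0.09 yaw 0.1765 Fcase [-2.7   0.94 -2.15]
tcp [ 0.5578 -0.1514  0.077 ] [ 3.063 -0.     1.748]
n 3 row [0.0, -0.022, 0.039, 0.105, -0.006, -0.002]
```

View pics/c14.png

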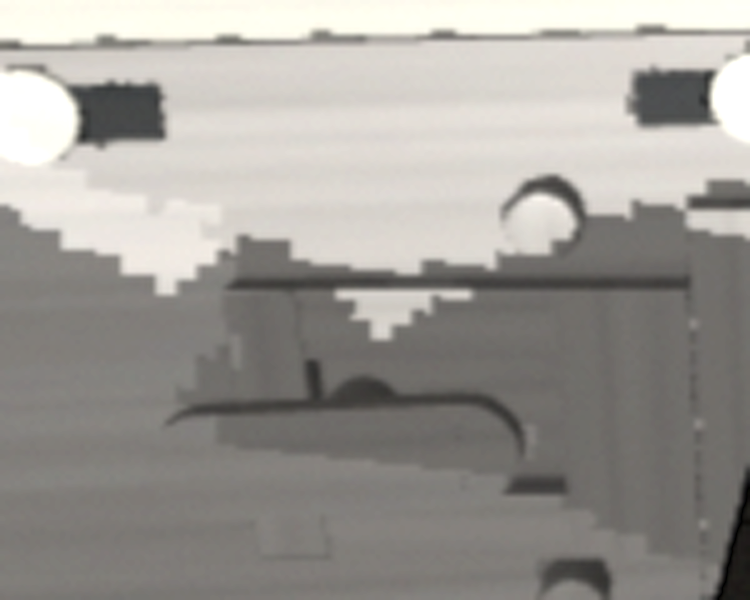

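Call:
{"op": "servo_tool", "data": {"moves": [[[0, -0.022, 0.038, 0.1, 0, 0, 1], [0, -0.022, 0.038, 0.1, 0, 0, 1], [0, -0.022, 0.035, 0.1, 0, 0, 1], [0, 0, 0, 0, 0, 0, 1], [0, 0, 0, 0, 0, 0, 1]]]}}

```text
time: 17.12
ee_pos: [0.5588, -0.152, 0.0779]
orientation: [3.062, 0.0, 1.748]
ft_force: [-0.2, -0.2, -1.5]
finger_gap: 0.0094
```

```bash
python3 - <<'E'
from h import *
s=st();plate()
go([-13.5,0,1.4],4.5,8)
E
```

```text
t 17.12 p [ 0.5588 -0.152   0.0779] rpy [3.0618e+00 4.0000e-04 1.7476e+00] F [-0.17 -0.21 -1.52] M [0.011 0.027 0.073] gap 0.0094
bar [-5.13 -0.76  2.26] outer [-13.11  -0.76   1.62] oth [21.78 -0.77  4.41] tilt 4.57 roll -0.03 yaw 0.1768 Fcase [-0.2  -0.18 -1.52]
tcp [ 0.5504 -0.1527  0.077 ] [ 3.063 -0.     1.748]
n 8 row [0.005, -0.052, 0.002, 0.002, 0.001, -0.0]
```

Call:
{"op": "servo_tool", "data": {"moves": [[[0, -0.05, 0, 0, 0, 0, 1], [0.005, -0.05, 0, 0, 0, 0, 1], [0.005, -0.05, 0, 0, 0, 0, 1], [0.005, -0.05, 0, 0, 0, 0, 1], [0, 0, 0, 0, 0, 0, 1], [0, 0, 0, 0, 0, 0, 1]]]}}

```text
time: 17.62
ee_pos: [0.5537, -0.1521, 0.0769]
orientation: [3.064, -0.001, 1.747]
ft_force: [-0.4, 0.8, -1.6]
finger_gap: 0.0091
```

```bash
python3 - <<'E'
from h import *
s=st();plate()
im=manip.read_camera('wrist')
a=im[:,:,::-1]
c=cv2.resize(a[165:285,130:280],None,fx=5,fy=5,interpolation=cv2.INTER_CUBIC)
c=cv2.convertScaleAbs(c,alpha=1.6,beta=-60); cv2.imwrite('pics/c15.png',c)
st();plate()
go([-13.3,0,1.4],4.5,4)
E
```

```text
t 17.62 p [ 0.5537 -0.1521  0.0769] rpy [ 3.0639e+00 -5.0000e-04  1.7474e+00] F [-0.38  0.83 -1.59] M [0.042 0.087 0.008] gap 0.0091
bar [-1.016e+01  1.000e-02  1.320e+00] outer [-18.14   0.02   0.7 ] oth [16.76  0.    3.42] tilt 4.45 roll 0.03 yaw 0.1766 Fcase [-0.23  0.88 -1.59]
t 17.67 p [ 0.5538 -0.1522  0.0769] rpy [ 3.0638e+00 -5.0000e-04  1.7474e+00] F [-1.35  0.39 -0.31] M [-0.007  0.143  0.023] gap 0.0092
bar [-1.011e+01 -1.000e-02  1.340e+00] outer [-1.808e+01 -1.000e-02  7.200e-01] oth [16.81 -0.02  3.44] tilt 4.46 roll 0.03 yaw 0.1766 Fcase [-1.26  0.62 -0.31]
tcp [ 0.5506 -0.1527  0.077 ] [ 3.063 -0.     1.748]
n 4 row [0.001, -0.04, -0.004, -0.002, -0.001, -0.001]
```

View pics/c15.png

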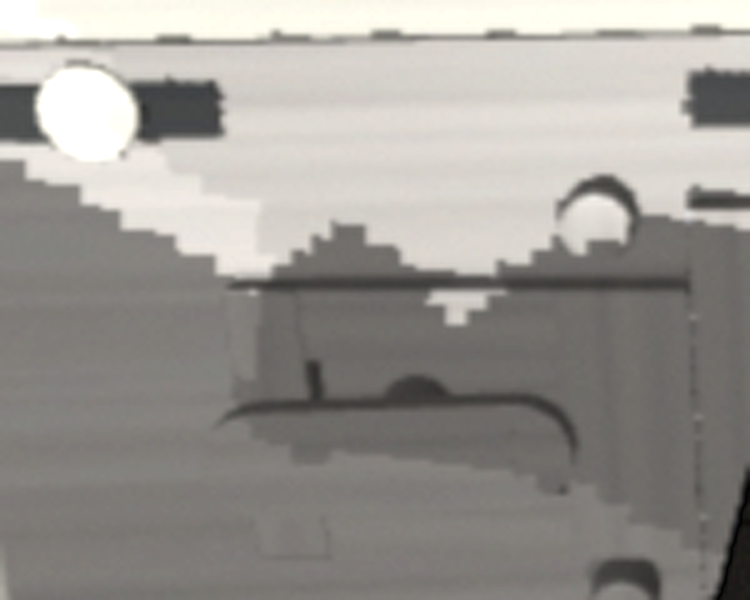

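Sliding well with no resistance; finish the slide.

Call:
{"op": "servo_tool", "data": {"moves": [[[0, -0.04, 0, 0, 0, 0, 1], [0, -0.04, 0, 0, 0, 0, 1], [0, -0.04, 0, 0, 0, 0, 1], [0, -0.04, 0, 0, 0, 0, 1], [0, 0, 0, 0, 0, 0, 1], [0, 0, 0, 0, 0, 0, 1]]]}}

```text
time: 18.17
ee_pos: [0.5506, -0.1527, 0.0766]
orientation: [3.064, -0.001, 1.747]
ft_force: [0.1, 1.1, -2.1]
finger_gap: 0.0093
```

```bash
python3 - <<'E'
from h import *
s=st();plate()
im=manip.read_camera('wrist')
a=im[:,:,::-1]; cv2.imwrite('pics/w16.png',a)
c=cv2.resize(a[165:285,130:290],None,fx=5,fy=5,interpolation=cv2.INTER_CUBIC)
c=cv2.convertScaleAbs(c,alpha=1.6,beta=-60); cv2.imwrite('pics/c16.png',c)
st();plate()
go([-13.4,0,.3],0,4)
E
```

```text
t 18.17 p [ 0.5506 -0.1527  0.0766] rpy [ 3.0639e+00 -5.0000e-04  1.7474e+00] F [ 0.07  1.09 -2.1 ] M [ 0.014  0.081 -0.016] gap 0.0093
bar [-13.32  -0.     1.09] outer [-21.3    0.     0.47] oth [ 1.36e+01 -1.00e-02  3.19e+00] tilt 4.45 roll 0.03 yaw 0.1766 Fcase [ 0.26  1.06 -2.1 ]
t 18.22 p [ 0.5506 -0.1527  0.0766] rpy [ 3.0639e+00 -5.0000e-04  1.7474e+00] F [-1.1  -0.5  -1.27] M [ 0.019  0.088 -0.014] gap 0.009
bar [-13.3   -0.02   1.09] outer [-2.128e+01 -2.000e-02  4.700e-01] oth [13.62 -0.03  3.19] tilt 4.45 roll 0.03 yaw 0.1765 Fcase [-1.17 -0.3  -1.27]
tcp [ 0.5521 -0.1524  0.0706] [3.142 0.    1.748]
n 4 row [0.001, 0.015, 0.076, 0.223, -0.001, -0.001]
```

View pics/c16.png

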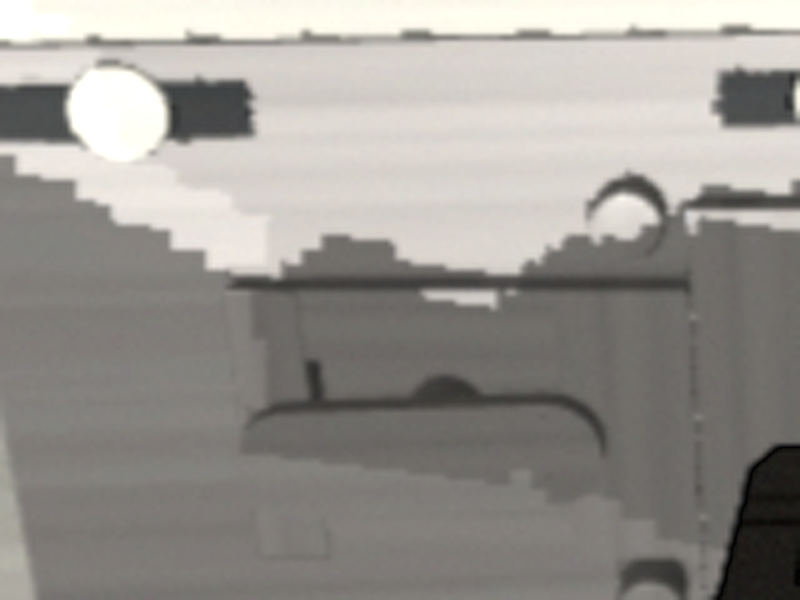

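View pics/w16.png

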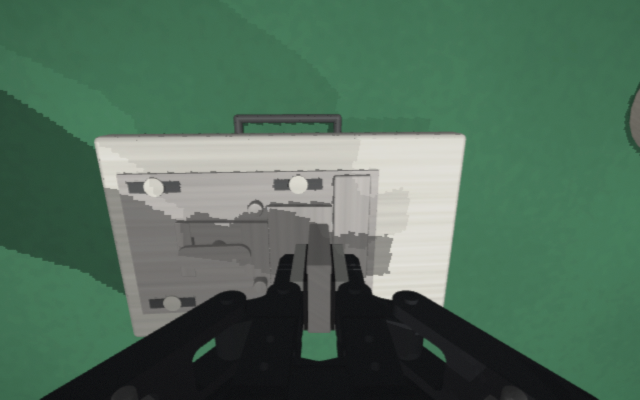

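```bash
python3 - <<'E'
import cv2
a=cv2.imread('pics/w16.png')
c=cv2.resize(a[165:255,240:390],None,fx=5.3,fy=5.3,interpolation=cv2.INTER_CUBIC)
cv2.imwrite('pics/c17.png',cv2.convertScaleAbs(c,alpha=1.5,beta=-40))
E
```

```text
(no output)
```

View pics/c17.png

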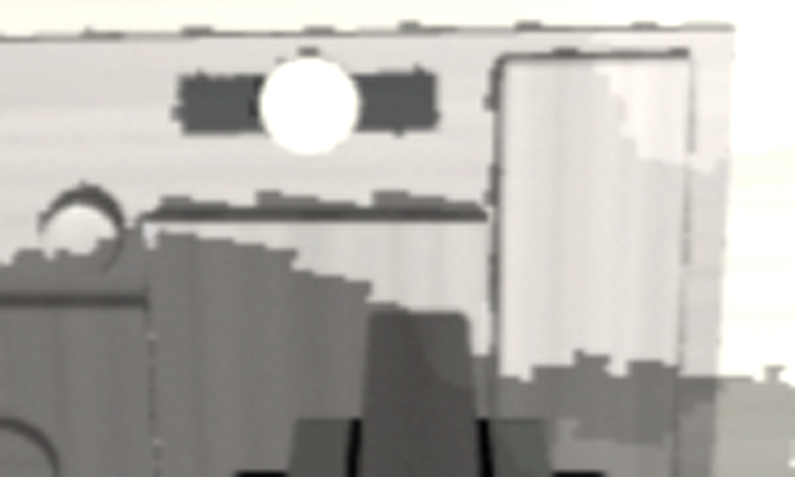

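```bash
python3 - <<'E'
from h import *
st();plate()
go([-14.1,0,1.0],2.5,4)
go([-14.1,0,.6],1,4)
E
```

```text
t 18.22 p [ 0.5506 -0.1527  0.0766] rpy [ 3.0639e+00 -5.0000e-04  1.7474e+00] F [-1.1  -0.5  -1.27] M [ 0.019  0.088 -0.014] gap 0.009
bar [-13.3   -0.02   1.09] outer [-2.128e+01 -2.000e-02  4.700e-01] oth [13.62 -0.03  3.19] tilt 4.45 roll 0.03 yaw 0.1765 Fcase [-1.17 -0.3  -1.27]
tcp [ 0.5506 -0.1527  0.0742] [3.098 0.    1.748]
n 4 row [0.001, -0.002, 0.03, 0.098, -0.001, -0.001] 
tcp [ 0.5511 -0.1526  0.0721] [3.124 0.    1.748]
n 4 row [0.001, 0.003, 0.057, 0.173, -0.001, -0.001]
```

Call:
{"op": "servo_tool", "data": {"moves": [[[0, -0.038, 0, 0, 0, 0, 1], [0, 0.01, 0.04, 0.13, 0, 0, 1], [0, 0.01, 0.04, 0.13, 0, 0, 1], [0, 0.01, 0.04, 0.13, 0, 0, 1], [0, 0, 0, 0, 0, 0, 1], [0, 0, 0, 0, 0, 0, 1]]]}}

```text
time: 18.72
ee_pos: [0.5509, -0.1526, 0.074]
orientation: [3.098, -0.001, 1.748]
ft_force: [0.1, -2.0, -1.1]
finger_gap: 0.0093
```

```bash
python3 - <<'E'
from h import *
st();plate()
a=manip.read_camera('wrist')[:,:,::-1]
c=cv2.resize(a[165:255,240:390],None,fx=5.3,fy=5.3,interpolation=cv2.INTER_CUBIC)
cv2.imwrite('pics/c18.png',cv2.convertScaleAbs(c,alpha=1.5,beta=-40))
st();plate()
go([-14.1,0,.5],0.5,4)
E
```

```text
t 18.72 p [ 0.5509 -0.1526  0.074 ] rpy [ 3.0984e+00 -7.0000e-04  1.7478e+00] F [ 0.05 -1.98 -1.05] M [0.016 0.087 0.004] gap 0.0093
bar [-13.8    0.05   0.76] outer [-21.79   0.05   0.42] oth [13.17  0.05  1.93] tilt 2.47 roll 0.04 yaw 0.1769 Fcase [-0.29 -1.96 -1.05]
t 18.77 p [ 0.5508 -0.1527  0.0741] rpy [ 3.0982e+00 -6.0000e-04  1.7476e+00] F [ 0.02 -0.39 -1.23] M [ 0.009  0.02  -0.002] gap 0.0089
bar [-1.39e+01  1.00e-02  8.40e-01] outer [-2.19e+01  1.00e-02  4.90e-01] oth [1.307e+01 1.000e-02 2.010e+00] tilt 2.48 roll 0.04 yaw 0.1768 Fcase [-0.04 -0.39 -1.23]
tcp [ 0.5513 -0.1526  0.0714] [3.133 0.    1.748]
n 4 row [0.0, 0.005, 0.034, 0.099, -0.002, -0.001]
```

View pics/c18.png

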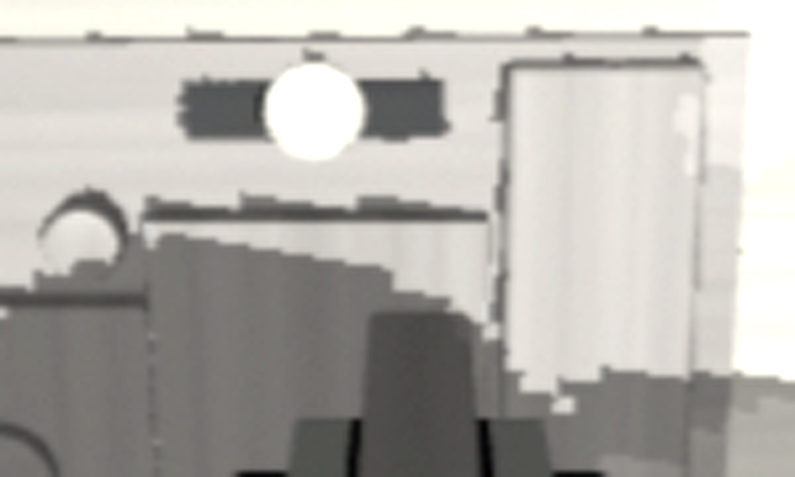

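Call:
{"op": "servo_tool", "data": {"moves": [[[0, 0.004, 0.034, 0.1, 0, 0, 1], [0, 0.004, 0.034, 0.1, 0, 0, 1], [0, 0.004, 0.034, 0.1, 0, 0, 1], [0, 0.004, 0.034, 0.1, 0, 0, 1], [0, 0, 0, 0, 0, 0, 1], [0, 0, 0, 0, 0, 0, 1]]]}}

```text
time: 19.27
ee_pos: [0.5512, -0.1526, 0.0713]
orientation: [3.133, -0.001, 1.748]
ft_force: [-0.7, 0.6, -1.2]
finger_gap: 0.0089
```

```bash
python3 - <<'E'
from h import *
st();plate()
a=manip.read_camera('wrist')[:,:,::-1]
c=cv2.resize(a[165:255,240:390],None,fx=5.3,fy=5.3,interpolation=cv2.INTER_CUBIC)
cv2.imwrite('pics/c19.png',cv2.convertScaleAbs(c,alpha=1.5,beta=-40))
st();plate()
go([-14.1,0,0],0,4)
E
```

```text
t 19.27 p [ 0.5512 -0.1526  0.0713] rpy [ 3.1332e+00 -7.0000e-04  1.7476e+00] F [-0.66  0.63 -1.18] M [-0.014  0.02  -0.004] gap 0.0089
bar [-14.23   0.05   0.46] outer [-22.23   0.05   0.39] oth [12.77  0.04  0.68] tilt 0.48 roll 0.04 yaw 0.1768 Fcase [-0.54  0.73 -1.18]
t 19.32 p [ 0.5511 -0.1526  0.0714] rpy [ 3.1331e+00 -6.0000e-04  1.7476e+00] F [ 0.39 -0.3  -0.74] M [-0.022  0.002 -0.005] gap 0.0094
bar [-14.3    0.03   0.51] outer [-22.3    0.03   0.45] oth [12.7   0.02  0.74] tilt 0.49 roll 0.04 yaw 0.1768 Fcase [ 0.33 -0.36 -0.74]
tcp [ 0.5514 -0.1525  0.0703] [3.142 0.    1.748]
n 4 row [-0.0, 0.004, 0.014, 0.024, -0.002, -0.001]
```

View pics/c19.png

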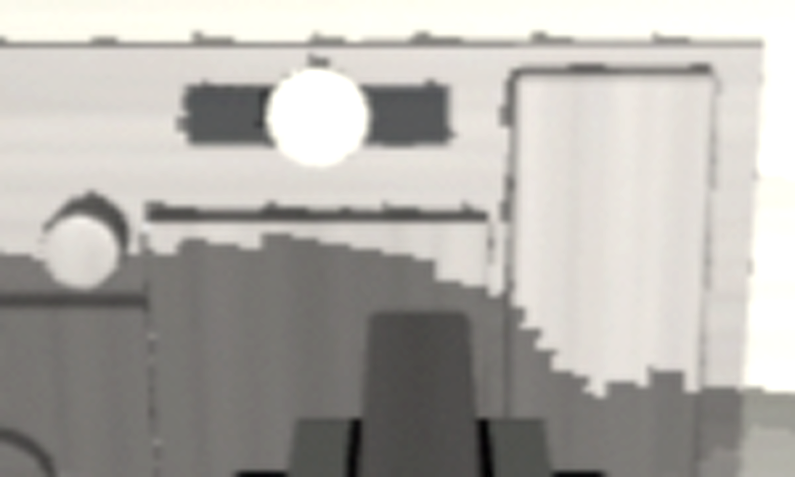

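Call:
{"op": "servo_tool", "data": {"moves": [[[0, 0.004, 0.015, 0.05, 0, 0, 1], [0, 0.004, 0.015, 0.05, 0, 0, 1], [0, 0, 0, 0, 0, 0, 1], [0, 0, 0, 0, 0, 0, 1]]]}}

```text
time: 19.65
ee_pos: [0.5513, -0.1526, 0.0709]
orientation: [-3.142, -0.0, 1.747]
ft_force: [-0.2, 0.1, -2.0]
finger_gap: 0.0092
```

Call:
{"op": "servo_tool", "data": {"moves": [[[0, 0, 0.015, 0, 0, 0, 1], [0, 0, 0, 0, 0, 0, 1], [0, 0, 0, 0, 0, 0, 1]]]}}

```text
time: 19.9
ee_pos: [0.5512, -0.1526, 0.0706]
orientation: [-3.142, -0.001, 1.747]
ft_force: [-1.1, -0.8, -1.8]
finger_gap: 0.0087
```

```bash
python3 - <<'E'
from h import *
st();plate()
E
```

```text
t 19.9 p [ 0.5512 -0.1526  0.0706] rpy [-3.1416e+00 -5.0000e-04  1.7474e+00] F [-1.1  -0.81 -1.82] M [-0.002  0.015  0.018] gap 0.0087
bar [-14.4    0.     0.29] outer [-22.4    0.     0.29] oth [ 1.26e+01 -1.00e-02  2.80e-01] tilt -0.0 roll 0.03 yaw 0.1766 Fcase [-1.23 -0.61 -1.82]
```

Call:
{"op": "servo_tool", "data": {"moves": [[[0, 0, 0.015, 0, 0, 0, 1], [0, 0, 0, 0, 0, 0, 1], [0, 0, 0, 0, 0, 0, 1]]]}}

```text
time: 20.15
ee_pos: [0.5512, -0.1526, 0.0703]
orientation: [3.142, -0.0, 1.747]
ft_force: [1.1, 0.2, -1.7]
finger_gap: 0.009
```

Call:
{"op": "servo_tool", "data": {"moves": [[[0, 0, 0.015, 0, 0, 0, 1], [0, 0, 0, 0, 0, 0, 1], [0, 0, 0, 0, 0, 0, 1]]]}}

```text
time: 20.4
ee_pos: [0.5512, -0.1526, 0.0703]
orientation: [3.142, -0.0, 1.747]
ft_force: [-0.8, 1.2, -0.1]
finger_gap: 0.0088
```

```bash
python3 - <<'E'
from h import *
st();plate()
E
```

```text
t 20.4 p [ 0.5512 -0.1526  0.0703] rpy [ 3.1416e+00 -4.0000e-04  1.7475e+00] F [-0.77  1.22 -0.13] M [-0.006  0.138 -0.072] gap 0.0088
bar [-1.435e+01 -1.000e-02 -4.000e-02] outer [-2.235e+01 -1.000e-02 -4.000e-02] oth [12.65 -0.02 -0.04] tilt 0.0 roll 0.02 yaw 0.1767 Fcase [-0.54  1.33 -0.13]
```

Call:
{"op": "servo_tool", "data": {"moves": [[[0, 0, 0, 0, 0, 0, 0.6], [0, 0, 0, 0, 0, 0, 0.4], [0, 0, 0, 0, 0, 0, 0.3], [0, 0, 0, 0, 0, 0, 0.3], [0, 0, 0, 0, 0, 0, 0.3], [0, 0, 0, 0, 0, 0, 0.3]]]}}

```text
time: 20.9
ee_pos: [0.5513, -0.1526, 0.07]
orientation: [3.142, -0.0, 1.747]
ft_force: [-0.1, 0.3, -0.2]
finger_gap: 0.0298
```

```bash
python3 - <<'E'
from h import *
st()
a=manip.read_camera('wrist')[:,:,::-1]
cv2.imwrite('pics/w20.png',a)
E
```

```text
t 20.9 p [ 0.5513 -0.1526  0.07  ] rpy [ 3.1415e+00 -5.0000e-04  1.7474e+00] F [-0.08  0.28 -0.25] M [ 0.03  -0.026 -0.019] gap 0.0298
```

View pics/w20.png

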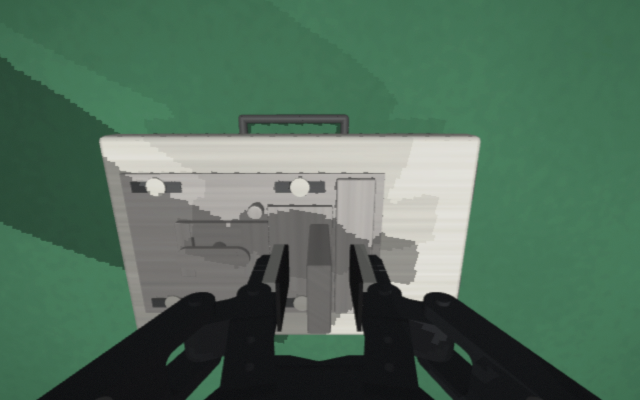

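Released, with both pads clear of the tab. Lift straight up.

Call:
{"op": "servo_tool", "data": {"moves": [[[0, 0, -0.3, 0, 0, 0, 0.3], [0, 0, -0.5, 0, 0, 0, 0.3], [0, 0, -0.8, 0, 0, 0, 0.3], [0, 0, -0.8, 0, 0, 0, 0.3], [0, 0, -0.8, 0, 0, 0, 0.3], [0, 0, -1, 0, 0, 0, 0.3], [0, 0, -1, 0, 0, 0, 0.3], [-0.5, 0, -1, 0, 0, 0, 0.3], [-0.5, 0, -1, 0, 0, 0, 0.3], [-0.5, 0, -1, 0, 0, 0, 0.3]]]}}

```text
time: 21.78
ee_pos: [0.5567, -0.1825, 0.2365]
orientation: [3.14, 0.001, 1.748]
ft_force: [0.9, -0.4, -0.1]
finger_gap: 0.0293
```

Call:
{"op": "servo_tool", "data": {"moves": [[[0, 0, 0, 0, 0, 0, 0.3], [0, 0, 0, 0, 0, 0, 0.3], [0, 0, 0, 0, 0, 0, 0.3], [0, 0, 0, 0, 0, 0, 0.3]]]}}

```text
time: 22.12
ee_pos: [0.5559, -0.1815, 0.2327]
orientation: [-3.14, -0.002, 1.748]
ft_force: [-0.2, -1.0, -0.3]
finger_gap: 0.0298
```

```bash
python3 - <<'E'
from h import *
s=st(); pose=(s['ee_pos'],s['orientation'])
a=manip.read_camera('wrist')[:,:,::-1]
cv2.imwrite('pics/w21.png',a)
t=manip.read_camera('top')[:,:,::-1]; cv2.imwrite('pics/t21.png',t)
b=manip.read_camera('scene')[:,:,::-1]; cv2.imwrite('pics/s21.png',b)
u=proj('wrist',ST,pose).astype(int); print(u)
x0,y0=u[0]-40,u[1]-60
c=cv2.resize(a[y0:y0+110,x0:x0+150],None,fx=5.3,fy=5.3,interpolation=cv2.INTER_CUBIC); print(x0,y0)
cv2.imwrite('pics/c21.png',cv2.convertScaleAbs(c,alpha=1.5,beta=-40))
E
```

```text
t 22.12 p [ 0.5559 -0.1815  0.2327] rpy [-3.1397e+00 -2.0000e-03  1.7479e+00] F [-0.19 -0.98 -0.3 ] M [-0.019 -0.029  0.051] gap 0.0298
[266 151]
226 91
```

View pics/c21.png

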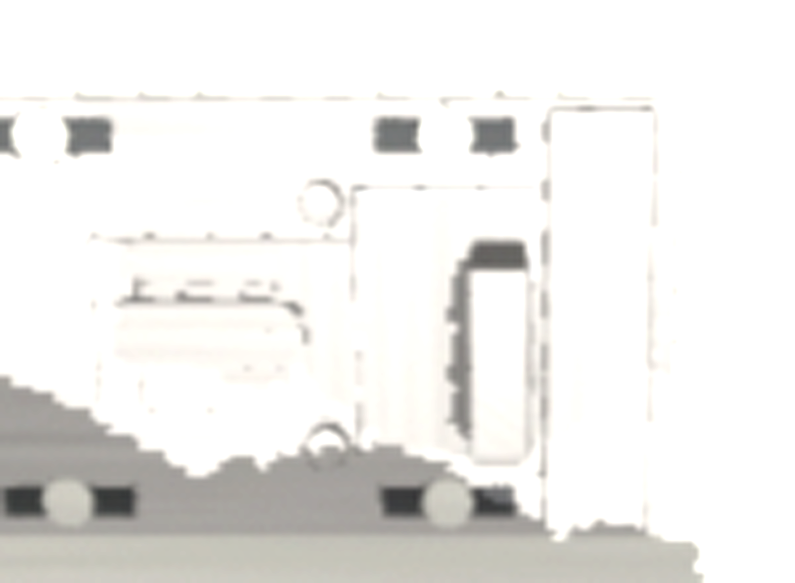

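View pics/s21.png

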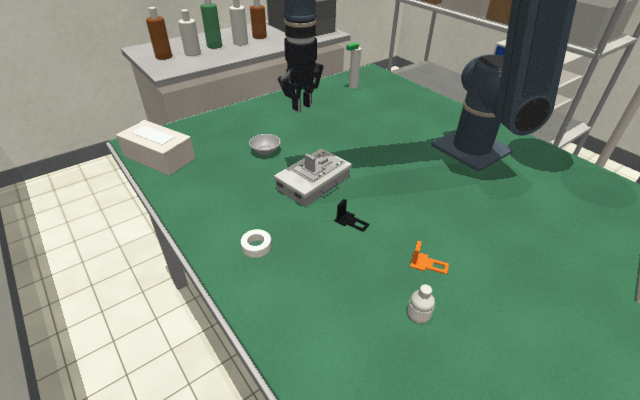

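View pics/t21.png

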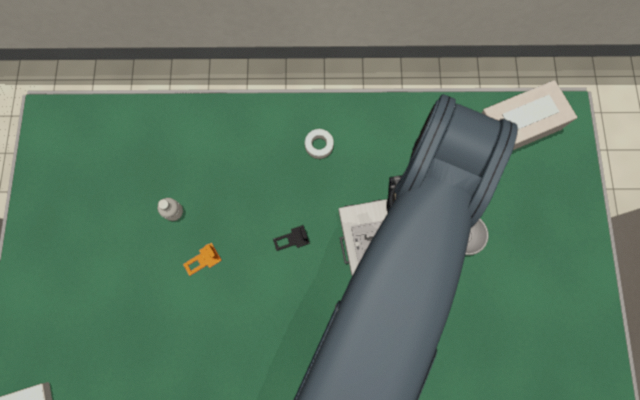

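```bash
python3 - <<'E'
from h import *
s=manip.state(); pose=(s['ee_pos'],s['orientation'])
a=cv2.imread('pics/w21.png')
c=cv2.resize(a[91:201,226:376],None,fx=5.3,fy=5.3,interpolation=cv2.INTER_CUBIC)
cv2.imwrite('pics/c22.png',cv2.convertScaleAbs(c,alpha=2.4,beta=-340))
f=lambda p,z:Ro.from_euler('z',-YC).apply(onz('wrist',p[0]/5.3+226-.4,p[1]/5.3+91-.4,z,pose)-ST)*1e3
for n,p,z in[('tabTL',(472,268),.102),('tabTR',(527,268),.102),('tabBR',(525,460),.102),('tabBL',(470,460),.102),('shoulder',(355,188),.056),('neckTL',(98,238),.056),('ridge',(547,108),.054),('pinA',(322,203),.059),('pinB',(327,443),.059)]: print(n,f(p,z).round(1))
E
```

```text
tabTL [49.6 16.  50. ]
tabTR [58.4 16.  50. ]
tabBR [ 58.3 -15.6  50. ]
tabBL [ 49.1 -15.6  50. ]
shoulder [27.2 25.4  4. ]
neckTL [-21.1  16.2   4. ]
ridge [62.7 39.7  2. ]
pinA [21.3 22.9  7. ]
pinB [ 21.  -22.2   7. ]
```

View pics/c22.png

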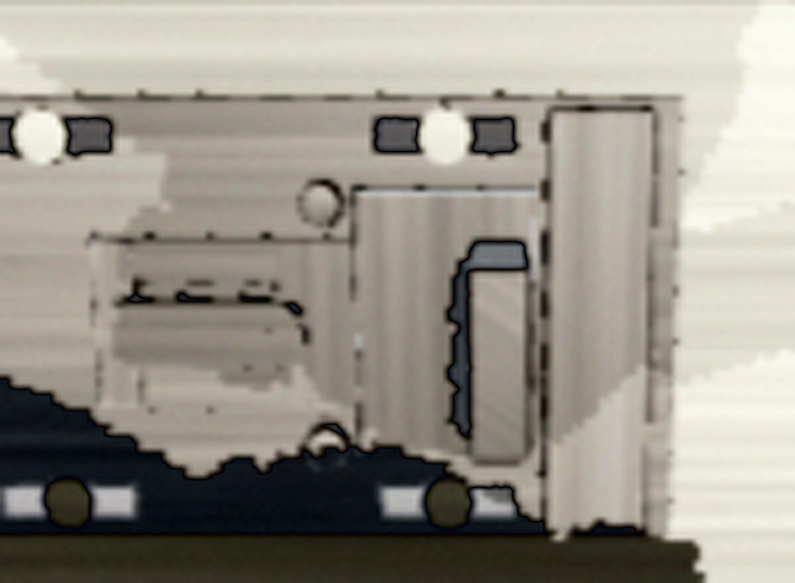

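```bash
python3 -c "
from workcell import manip
print(manip.hand_in())"
```

```text
the job is handed in; nothing more can be done
None
```

I locked the lid: the latch plate lies flat on the strike strip behind the keeper ridge, with its eye round the stud. The job was handed in at about 22 s of the 72 s allowed; the hand-in gives no verdict.

I gripped the grey plate by its tab, tilted it 27°, and slid the bar under the stud's head until it touched the shank. I then levelled it in stages, slid it about 9.5 mm towards case -x and lowered it. The highest force I read was about 5 N, at the shank (limit 22 N).

**Last checks:**
- **Position:** the wrist view showed the shoulders just past the pins and the far end just short of the ridge. The eye was within about 1 mm of the stud's axis, and sideways and angle errors were negligible.
- **Flatness:** just before letting go, the tool's pose read 0° tilt with the plate on the strip. After release I only had the picture to go by.
- **Release:** the fingers opened clear of the tab, and the gripper now stands about 0.23 m above the table, touching nothing.
- **Bystanders:** the bottle and tape roll look unmoved in the top and scene views. The bowl looks unmoved too, though the arm partly hid it from the top camera.

**Disagreement:** the camera put the stud about 1 mm nearer in x than the touch did, and at one step the gap to the ridge looked smaller than computed. I trusted the touch and moved the plate another 0.7 mm to centre it between the pins and the ridge.

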